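# Pack the job caddy for the next radiator core

### The arm

A 6-joint arm with a two-finger parallel gripper is mounted at the origin on the work surface. World frame = base frame: x ahead of the robot, y to its left, z up, the work surface at z = 0. Lengths are in m, angles in rad, forces in N, time in s.
With the tool pointing down it reaches from about 0.425 to 0.95 m from the base axis. Payload 14.7 kg.
Tool frame: the origin (TCP) lies on the front face of the gripper's body, between the roots of the fingers; the fingertips stand 73 mm ahead of it and the grasp point (between the pads) lies 54 mm ahead of it; z points along the fingers, x is the direction in which the jaws open and shut, and the axes are right-handed (so a half turn about z gives the same grasp; the last joint's range is limited). The gripper opens to 85 mm and grips with 20 to 120 N. Pads are 22 mm wide; open, the fingers measure 114 mm over their backs; the gripper's body (76 mm by 85 mm) begins 54 mm behind the grasp point. The pads swing forward as they close: fully open they stand 13 mm farther back than shut.
Start: joints at [1.073, 0.48, 1.596, -0, 1.065, -0.047], TCP at [0.283, 0.585, 0.304] pointing down, gripper open.
Joint ranges: [-2.75, 2.75], [-0.82, 2.05], [0.23, 2.67], [-1.56, 4.7], [0.09, 2.69], [-2.92, 2.92]. Speed limits (rad/s): [1.89, 1.89, 2.39, 3.01, 3.01, 3.01].

### API

Orientations are given as a unit quaternion [w, x, y, z].
In Python, from workcell import manip gives the robot as it stands.
- The arm moves only by the tool apply_moves, never from a script. Its argument "deltas" is a list of rows, each an object of numbers: "dx", "dy", "dz": the shift along the tool's x, y, z in cm; "ax", "ay", "az": the turn, a rotation vector about the tool's x, y, z in rad; "claw": the closure in counts, from 0 (fully open) to 255 (shut). In form: [{"dx": .., "dy": .., "dz": .., "ax": .., "ay": .., "az": .., "claw": ..}, ...]. A call has 1 to 12 rows; each row is the pose to reach, as a shift and turn from the pose commanded when the call began, along the tool's axes at that moment; what a row does not reach only later rows make up. A row lasts 1/12 s, in which the tool goes at most 41.7 mm and 7.16 degrees, less where a joint would pass 70% of its speed; a pose out of reach is approached as far as the arm can. A call with a gripper value outside its range is refused whole. The fingers move at their own pace and stop on an object; "force" is the grip in N (left out, the last holds). Time passes only in rows, so rows that repeat a pose let the fingers close. It gives the time, the measured TCP pose, the force and the opening at its end, in the units of the state.
- manip.sense(): the state, without advancing time (a new reading comes with each control period).
- manip.grab_frame(name): name is "scene" or "top"; returns a dict with "frame" (400x640x3 uint8, red, green, blue), "depth" (400x640 float32, m along the optical axis (not along the pixel's ray), 0 where there is no reading), "fx", "fy", "cx", "cy" (pixels), "dist" ([k1, k2, p1, p2, k3] as OpenCV has them; the pictures are not rectified), "rvec" (rotation vector, rad) and "tvec" (3), from world to camera coordinates, as OpenCV has them. Camera axes: x right, y down, z forward; pixel columns grow to the right and rows downward; lengths in m; the calibration is good to about 2 mm. A picture is of the moment at which its call begins.
- manip.finish_job(): hands the job in, once; it reports no verdict.
The state is a dict: "time": time; "joint_positions": joint angles; "qvel": joint speeds; "joint_torque": joint torques, N m; "ee_pos": TCP position; "ee_rot": TCP orientation; "force": force on the tool from outside, world axes, zero at the start; "torque": the same for the moment, N m; "width": finger opening in m.
Only numpy, scipy, OpenCV 4.12 (cv2) and the standard library are available. Lean on these libraries where they do the work, as an engineer would, in place of code of your own. Each camera call takes 0.05 s, during which the arm holds its last target.

### The job

Pack the grey job caddy for the next radiator core: stand the tall barbed hose tail in the round cup, the drain boss with the square foot in the square cup, the aluminium clamp block in the oblong cup, and lay the open steel collar down over the upright post, each upright and fully down on its seat, in any order. The short brass hex plug and the solid steel disc do not belong to this job: leave them lying where they are.

Things in the scene. Friction and masses are not known exactly. Their poses are not given: they have to be found in the camera images.
- hose_tail_mid (a point): Brass hose tail, 64 mm tall, standing: a hexagonal foot 34 mm across flats (39 mm over corners) and 16 mm high, above it a thin barbed stem 23 mm in diameter with a dark bore on top. Point: its centre, 32 mm above its underside; z up. 140 to 230 g. Grip the stem in its upper half.
- drain_boss_mid (a point): Steel drain boss, 56 mm tall, standing: a square foot 44 x 44 x 10 mm, above it a plain round neck 30 mm in diameter with a dark bore on top. Point: its centre, 28 mm above its underside; z up. 225 to 390 g. Grip the neck in its upper half.
- clamp_block_mid (a point): Aluminium clamp block, 60 mm long (its x), 28 mm thick (its y), 54 mm tall (z), standing, with two dark bolt holes in its top. Point: its centre, 27 mm above its underside. 180 to 310 g. Grip it across the 28 mm in its upper half.
- collar_mid (a point): Steel collar: a flat ring 56 mm outside, with an open hole 30 mm across, 24 mm high, lying flat. Point: centre of the hole, 12 mm above its underside; z up. 240 to 415 g. Grip it across the outside.
- hex_plug_mid (a point): LOOK-ALIKE, does not belong: brass hex plug with the same hexagonal foot as the hose tail but only a short smooth stem, 34 mm tall overall. Point: its centre, 17 mm above its underside. Must stay where it is.
- blank_disc_mid (a point): LOOK-ALIKE, does not belong: solid steel disc 56 mm in diameter, 24 mm high, the collar's size but with no hole. Point: its centre, 12 mm above its underside. Must stay where it is.
- round_cup: Place for the hose tail: shallow round grey metal cup, 64 mm inside, on a black 90 x 90 mm plate in the caddy. Origin: centre of the plate's underside, 5 mm above the table, z up; cup floor 8 mm above the origin, rim 16 mm above it (8 mm deep). The caddy is a fixed grey tray 206 mm square, rim 16 mm high, with four such plates two by two, centres 94 mm apart, in changing order.
- square_cup: Place for the drain boss: shallow square grey metal cup, 68 x 68 mm inside, on a black plate in the caddy. Origin: centre of the plate's underside, z up; cup floor 8 mm above the origin, rim 16 mm above it (8 mm deep).
- oblong_cup: Place for the clamp block: shallow oblong grey metal cup, 78 mm (its x) by 50 mm (its y) inside, so that the block fits only lengthwise, along x. Origin: centre of the plate's underside, z up; cup floor 8 mm above the origin, rim 16 mm above it (8 mm deep).
- post: Place for the collar: upright steel post 14 mm in diameter on a round seat 52 mm across, on a black plate in the caddy. Origin: centre of the plate's underside, on the post's axis, z up; the seat is 24 mm above the origin, the post's top 60 mm above it.
Mind the look-alikes: they are no part of the job. Leave any green, red or turquoise look-alike of the part that bears hose_tail_mid alone.

How it is judged:
At the end, for the whole second after the job is handed in: Hose tail in the round cup (18 mm off centre at most), boss in the square cup (20), block in the oblong cup (18), collar over the post (12): each upright to 0.12 rad, within 5 mm of seated height, released and at rest; hex plug and solid disc within 30 mm of their starts (horizontal distance between hose_tail_mid and round_cup below 0.018 m and z of hose_tail_mid in the frame of round_cup between 0.035 and 0.045 m and angle between each of hose_tail_mid, drain_boss_mid, clamp_block_mid, collar_mid's own z axis and vertical below 0.12 rad and linear speed of each of hose_tail, drain_boss, clamp_block, collar below 0.02 m/s and horizontal distance between drain_boss_mid and square_cup below 0.02 m and z of drain_boss_mid in the frame of square_cup between 0.031 and 0.041 m and horizontal distance between clamp_block_mid and oblong_cup below 0.018 m and z of clamp_block_mid in the frame of oblong_cup between 0.03 and 0.04 m and horizontal distance between collar_mid and post below 0.012 m and z of collar_mid in the frame of post between 0.031 and 0.041 m and distance of each of hex_plug_mid, blank_disc_mid from where it was at the start of the episode below 0.03 m); the robot touches nothing.
It fails at once if the hex plug (a look-alike) is moved or carried off (distance of hex_plug_mid from where it was at the start of the episode above 0.03 m).
It fails at once if the solid disc (a look-alike) is moved or carried off (distance of blank_disc_mid from where it was at the start of the episode above 0.03 m).
It also fails if it takes over 109 s, if anything falls off the work surface, if the arm or the gripper's body presses on something with over 40 N, if the wrist force passes 120 N, or if a joint passes its speed limit or range.

## Working session

There is one attempt and no reset: what is moved stays moved. The work goes in short steps, Python scripts to look and compute and a tool call to move; the robot and the scene stay as the last step left them, time stands still between calls to the robot, and variables do not carry over. Pictures are saved under pics/ and viewed, and the job is handed in when it is done.

Besides the shell and the picture viewer there is one more tool, called by a JSON object that holds its "name" and its "arguments", one argument or row to a line. apply_moves: Moves the arm, as the interface text tells. Its arguments: {"type":"object","properties":{"deltas":{"type":"array"},"force":{"type":"number"}},"required":["deltas"]}

```bash
mkdir -p pics; ls; python3 - <<'E'
from workcell import manip
import cv2, numpy as np, pickle
s=manip.sense(); print({k:np.round(v,3).tolist() for k,v in s.items()})
for n in ("scene","top"):
    f=manip.grab_frame(n); pickle.dump(f,open(f"{n}0.pkl","wb"))
    cv2.imwrite(f"pics/{n}0.png",f["frame"][:,:,::-1])
    R=cv2.Rodrigues(np.array(f["rvec"]))[0]; print(n,f["fx"],f["fy"],f["cx"],f["cy"],f["dist"],"campos",(-R.T@np.array(f["tvec"])).round(3),R[2].round(3))
E
```

```text
pics
{'time': 0.0, 'joint_positions': [1.073, 0.481, 1.597, -0.0, 1.065, -0.047], 'qvel': [0.001, -0.001, -0.0, -0.0, 0.001, -0.001], 'joint_torque': [0.003, -95.064, -43.018, 0.0, 0.012, 0.0], 'ee_pos': [0.283, 0.585, 0.303], 'ee_rot': [0.0, 0.847, 0.531, -0.001], 'force': [0.483, 0.727, -0.064], 'torque': [-0.052, -0.011, -0.054], 'width': 0.085}
scene 362.2572841596724 362.2572841596724 325.87325804663254 194.1051580704319 [-0.05344415  0.          0.          0.          0.        ] campos [ 1.036 -0.667  0.715] [-0.501  0.58  -0.643]
top 499.81386377908643 499.81386377908643 325.9449318079164 204.83829248096245 [0.00502803 0.         0.         0.         0.        ] campos [ 0.285 -0.064  1.38 ] [ 0.164 -0.003 -0.986]
```

View pics/scene0.png

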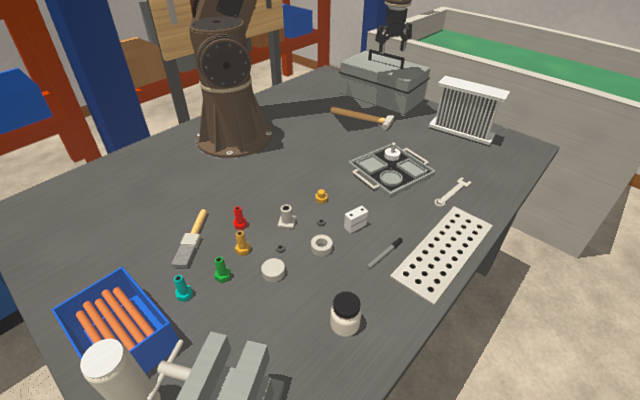

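View pics/top0.png

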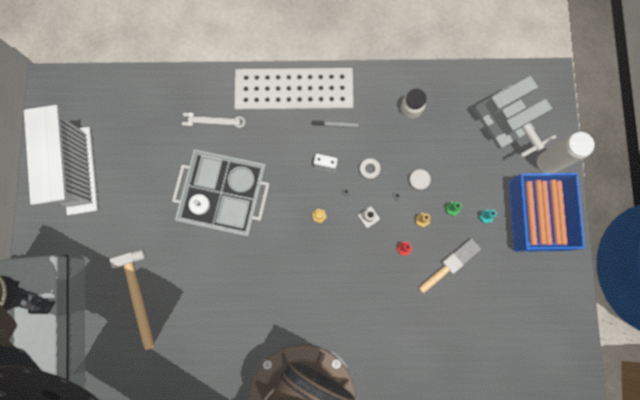

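```bash
python3 - <<'E'
import pickle,cv2,numpy as np
f=pickle.load(open("top0.pkl","rb"))["frame"][:,:,::-1]
cv2.imwrite("pics/t_a.png",cv2.resize(f[140:245,165:280],None,fx=5,fy=5,interpolation=cv2.INTER_CUBIC))
cv2.imwrite("pics/t_b.png",cv2.resize(f[145:265,300:500],None,fx=4,fy=4,interpolation=cv2.INTER_CUBIC))
E
```

```text
(no output)
```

View pics/t_a.png

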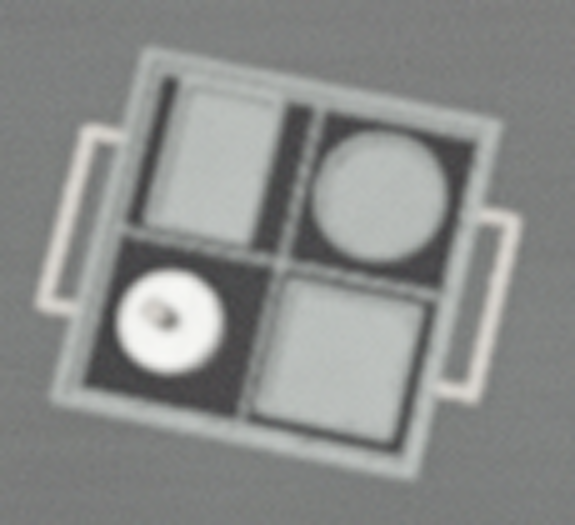

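View pics/t_b.png

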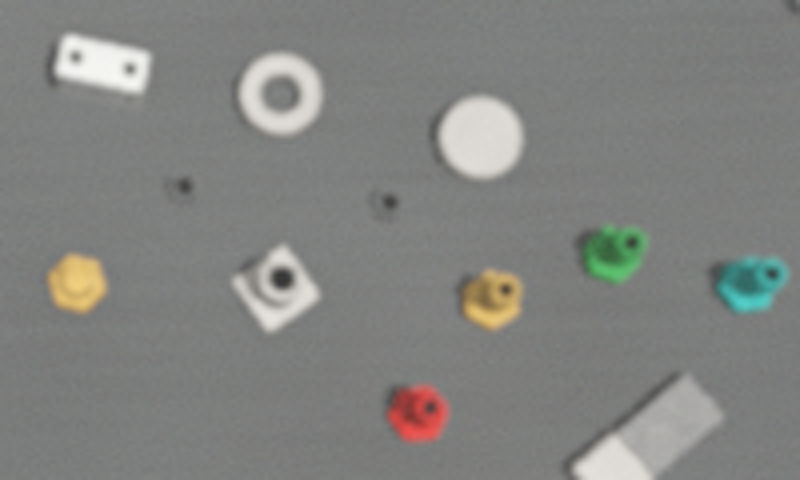

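```bash
cat > h.py <<'E'
import cv2,numpy as np,pickle
def ray(f,uv):
    K=np.array([[f["fx"],0,f["cx"]],[0,f["fy"],f["cy"]],[0,0,1]],float)
    p=cv2.undistortPoints(np.array(uv,float).reshape(-1,1,2),K,np.array(f["dist"],float)).reshape(-1,2)
    R=cv2.Rodrigues(np.array(f["rvec"]))[0]; C=-R.T@np.array(f["tvec"]).reshape(3)
    return C,np.c_[p,np.ones(len(p))]@R
def onz(f,uv,z):
    C,d=ray(f,uv); return C+d*((z-C[2])/d[:,2])[:,None]
def dark(f,u,v,r,thr=None):
    """centroid of dark pixels in a window, weighted"""
    g=cv2.cvtColor(f["frame"],cv2.COLOR_RGB2GRAY).astype(float)
    vs,us=np.mgrid[int(v)-r:int(v)+r+1,int(u)-r:int(u)+r+1]
    w=g[vs,us]; m=(w.max()+w.min())/2 if thr is None else thr
    k=np.clip(m-w,0,None); return (us*k).sum()/k.sum(),(vs*k).sum()/k.sum()
E
python3 - <<'E'
from h import *
f=pickle.load(open("top0.pkl","rb")); s=pickle.load(open("scene0.pkl","rb"))
A=lambda u,v:(165+(u+.5)/5-.5,140+(v+.5)/5-.5)
B=lambda u,v:(300+(u+.5)/4-.5,145+(v+.5)/4-.5)
def P(n,uv,z): print(n,np.round(uv,2).tolist(),onz(f,[uv],z)[0].round(4))
P("tail",dark(f,*np.round(B(506,290)),2),.064)
P("boss",dark(f,*np.round(B(283,279)),3),.056)
h1=dark(f,*np.round(B(76,57)),1); h2=dark(f,*np.round(B(130,69)),1)
P("h1",h1,.054);P("h2",h2,.054)
# bright objects
g=cv2.cvtColor(f["frame"],cv2.COLOR_RGB2GRAY)
for n,(u,v),z in (("collar",B(281,94),.024),("disc",B(481,138),.024),("block",B(103,63),.054),("seat",A(170,322),.029)):
    m=(g>175).astype(np.uint8); 
    c=[c for c in cv2.findContours(m,0,2)[0] if cv2.pointPolygonTest(c,(u,v),False)>=0]
    if c: 
        c=c[0]; (x,y),r,a=cv2.minAreaRect(c); P(n,(x,y),z); print(r,a, cv2.contourArea(c))
P("colhole",dark(f,*np.round(B(281,94)),5),.012)
P("plug",B(78,280),.034)
for n,p in (("TL",(148,47)),("TR",(502,122)),("BR",(415,478)),("BL",(52,403))): P(n,A(*p),.016)
P("round",A(380,195),.021);P("square",A(337,360),.021);P("oblong",A(215,162),.021);P("crossing",A(281,266),.012)
E
```

```text
tail [426.0, 216.93] [ 0.4683 -0.334   0.064 ]
boss [370.09, 214.19] [ 0.4785 -0.1863  0.056 ]
h1 [318.48, 158.66] [ 0.6336 -0.0495  0.054 ]
h2 [332.0, 161.78] [ 0.6244 -0.0863  0.054 ]
collar [369.5, 168.0] [ 0.6131 -0.191   0.024 ]
(18.0, 19.0) 90.0 277.0
disc [419.5, 178.5] [ 0.5817 -0.3289  0.024 ]
(19.0, 19.0) 90.0 284.5
block [325.4, 160.48] [ 0.6283 -0.0684  0.054 ]
(22.553354263305664, 10.982503890991211) 11.309932708740234 215.5
seat [198.5, 203.5] [0.5173 0.2806 0.029 ]
(19.0, 19.0) 90.0 286.0
colhole [370.14, 167.92] [ 0.6162 -0.1939  0.012 ]
plug [319.12, 214.62] [ 0.4821 -0.0496  0.034 ]
TL [194.2, 149.0] [0.6755 0.3007 0.016 ]
TR [265.0, 164.0] [0.6298 0.101  0.016 ]
BR [247.6, 235.2] [0.43   0.1469 0.016 ]
BL [175.0, 220.2] [0.4737 0.347  0.016 ]
round [240.6, 178.6] [0.5876 0.1678 0.021 ]
square [232.0, 211.6] [0.4951 0.1899 0.021 ]
oblong [207.6, 172.0] [0.6074 0.26   0.021 ]
crossing [220.8, 192.8] [0.5498 0.2238 0.012 ]
```

```bash
cat > go.py <<'E'
import sys,numpy as np
from workcell import manip
from scipy.spatial.transform import Rotation as Ro
s=manip.sense(); q=s["ee_rot"]; R=Ro.from_quat([q[1],q[2],q[3],q[0]])
yaw=np.degrees(np.arctan2(R.as_matrix()[1,0],R.as_matrix()[0,0]))
print("t",round(s["time"],2),"pos",np.round(s["ee_pos"],4),"yaw",round(yaw,2),"w",round(s["width"],4),"F",np.round(s["force"],1),"tilt",np.round(R.as_matrix()[:2,2],4))
for a in sys.argv[1:]:
    x,y,z,w=map(float,a.split(","))
    d=R.inv().apply(np.array([x,y,z])-s["ee_pos"])*100
    T=Ro.from_euler("z",w,degrees=True)*Ro.from_quat([1,0,0,0])
    r=(R.inv()*T).as_rotvec()
    print(a,"-> dxyz",d.round(2),"a",r.round(3))
E
python3 go.py .629,-.068,.20,-14
```

```text
t 0.1 pos [0.283  0.5848 0.3033] yaw 64.17 w 0.0854 F [-0.4 -0.6 -0.7] tilt [-0.0005 -0.001 ]
.629,-.068,.20,-14 -> dxyz [-43.67  59.59  10.38] a [1.000e-03 1.000e-03 1.364e+00]
```

{"name": "apply_moves", "arguments": {
  "deltas": [
    {"dx": -43.7,"dy": 59.6,"dz": 0,"az": 1.364,"claw": 0},
    {"dx": -43.7,"dy": 59.6,"dz": 0,"az": 1.364,"claw": 0},
    {"dx": -43.7,"dy": 59.6,"dz": 0,"az": 1.364,"claw": 0},
    {"dx": -43.7,"dy": 59.6,"dz": 0,"az": 1.364,"claw": 0},
    {"dx": -43.7,"dy": 59.6,"dz": 0,"az": 1.364,"claw": 0},
    {"dx": -43.7,"dy": 59.6,"dz": 0,"az": 1.364,"claw": 0},
    {"dx": -43.7,"dy": 59.6,"dz": 0,"az": 1.364,"claw": 0},
    {"dx": -43.7,"dy": 59.6,"dz": 0,"az": 1.364,"claw": 0},
    {"dx": -43.7,"dy": 59.6,"dz": 10.4,"az": 1.364,"claw": 0},
    {"dx": -43.7,"dy": 59.6,"dz": 10.4,"az": 1.364,"claw": 0},
    {"dx": -43.7,"dy": 59.6,"dz": 10.4,"az": 1.364,"claw": 0},
    {"dx": -43.7,"dy": 59.6,"dz": 10.4,"az": 1.364,"claw": 0}
  ],
  "force": 70
}}

```text
invalid input at $.deltas[0]: expected keys dx, dy, dz, ax, ay, az, claw
```

```bash
python3 go.py .629,-.068,.20,-14
```

```text
t 0.1 pos [0.283  0.5848 0.3033] yaw 64.17 w 0.0854 F [-0.4 -0.6 -0.7] tilt [-0.0005 -0.001 ]
.629,-.068,.20,-14 -> dxyz [-43.67  59.59  10.38] a [1.000e-03 1.000e-03 1.364e+00]
```

All keys are required in every row.

{"name": "apply_moves", "arguments": {
  "deltas": [
    {"dx": -43.7,"dy": 59.6,"dz": 0,"ax": 0,"ay": 0,"az": 1.364,"claw": 0},
    {"dx": -43.7,"dy": 59.6,"dz": 0,"ax": 0,"ay": 0,"az": 1.364,"claw": 0},
    {"dx": -43.7,"dy": 59.6,"dz": 0,"ax": 0,"ay": 0,"az": 1.364,"claw": 0},
    {"dx": -43.7,"dy": 59.6,"dz": 0,"ax": 0,"ay": 0,"az": 1.364,"claw": 0},
    {"dx": -43.7,"dy": 59.6,"dz": 0,"ax": 0,"ay": 0,"az": 1.364,"claw": 0},
    {"dx": -43.7,"dy": 59.6,"dz": 0,"ax": 0,"ay": 0,"az": 1.364,"claw": 0},
    {"dx": -43.7,"dy": 59.6,"dz": 0,"ax": 0,"ay": 0,"az": 1.364,"claw": 0},
    {"dx": -43.7,"dy": 59.6,"dz": 0,"ax": 0,"ay": 0,"az": 1.364,"claw": 0},
    {"dx": -43.7,"dy": 59.6,"dz": 10.4,"ax": 0,"ay": 0,"az": 1.364,"claw": 0},
    {"dx": -43.7,"dy": 59.6,"dz": 10.4,"ax": 0,"ay": 0,"az": 1.364,"claw": 0},
    {"dx": -43.7,"dy": 59.6,"dz": 10.4,"ax": 0,"ay": 0,"az": 1.364,"claw": 0},
    {"dx": -43.7,"dy": 59.6,"dz": 10.4,"ax": 0,"ay": 0,"az": 1.364,"claw": 0}
  ],
  "force": 70
}}

```text
time: 1.1
ee_pos: [0.5153, 0.1459, 0.262]
ee_rot: [-0.0, 0.992, -0.126, -0.0]
force: [1.7, 0.1, -0.1]
width: 0.0851
```

```bash
python3 go.py .629,-.068,.20,-14
```

```text
t 1.1 pos [0.5153 0.1459 0.262 ] yaw -14.45 w 0.0851 F [ 1.7  0.1 -0.1] tilt [-0.  0.]
.629,-.068,.20,-14 -> dxyz [16.35 17.88  6.2 ] a [ 0.     0.    -0.008]
```

{"name": "apply_moves", "arguments": {
  "deltas": [
    {"dx": 16.4,"dy": 17.9,"dz": 6.2,"ax": 0,"ay": 0,"az": 0,"claw": 0},
    {"dx": 16.4,"dy": 17.9,"dz": 6.2,"ax": 0,"ay": 0,"az": 0,"claw": 0},
    {"dx": 16.4,"dy": 17.9,"dz": 6.2,"ax": 0,"ay": 0,"az": 0,"claw": 0},
    {"dx": 16.4,"dy": 17.9,"dz": 6.2,"ax": 0,"ay": 0,"az": 0,"claw": 0},
    {"dx": 16.4,"dy": 17.9,"dz": 6.2,"ax": 0,"ay": 0,"az": 0,"claw": 0},
    {"dx": 16.4,"dy": 17.9,"dz": 6.2,"ax": 0,"ay": 0,"az": 0,"claw": 0},
    {"dx": 16.4,"dy": 17.9,"dz": 6.2,"ax": 0,"ay": 0,"az": 0,"claw": 0},
    {"dx": 16.4,"dy": 17.9,"dz": 6.2,"ax": 0,"ay": 0,"az": 0,"claw": 0},
    {"dx": 16.4,"dy": 17.9,"dz": 6.2,"ax": 0,"ay": 0,"az": 0,"claw": 0},
    {"dx": 16.4,"dy": 17.9,"dz": 6.2,"ax": 0,"ay": 0,"az": 0,"claw": 0}
  ]
}}

```text
time: 1.93
ee_pos: [0.6302, -0.0645, 0.2006]
ee_rot: [-0.0, 0.993, -0.121, -0.0]
force: [-0.5, -0.2, -0.6]
width: 0.0855
```

```bash
python3 go.py .629,-.068,.20,-14 .629,-.068,.093,-14
```

```text
t 1.93 pos [ 0.6302 -0.0645  0.2006] yaw -13.94 w 0.0855 F [-0.5 -0.2 -0.6] tilt [-0.0005  0.0002]
.629,-.068,.20,-14 -> dxyz [-0.03  0.37  0.06] a [-0.     0.001  0.001]
.629,-.068,.093,-14 -> dxyz [-0.03  0.37 10.76] a [-0.     0.001  0.001]
```

{"name": "apply_moves", "arguments": {
  "deltas": [
    {"dx": 0,"dy": 0.3,"dz": 4,"ax": 0,"ay": 0,"az": 0,"claw": 0},
    {"dx": 0,"dy": 0.3,"dz": 8,"ax": 0,"ay": 0,"az": 0,"claw": 0},
    {"dx": 0,"dy": 0.3,"dz": 10,"ax": 0,"ay": 0,"az": 0,"claw": 0},
    {"dx": 0,"dy": 0.3,"dz": 10.8,"ax": 0,"ay": 0,"az": 0,"claw": 0},
    {"dx": 0,"dy": 0.3,"dz": 10.8,"ax": 0,"ay": 0,"az": 0,"claw": 0},
    {"dx": 0,"dy": 0.3,"dz": 10.8,"ax": 0,"ay": 0,"az": 0,"claw": 255},
    {"dx": 0,"dy": 0.3,"dz": 10.8,"ax": 0,"ay": 0,"az": 0,"claw": 255},
    {"dx": 0,"dy": 0.3,"dz": 10.8,"ax": 0,"ay": 0,"az": 0,"claw": 255},
    {"dx": 0,"dy": 0.3,"dz": 10.8,"ax": 0,"ay": 0,"az": 0,"claw": 255},
    {"dx": 0,"dy": 0.3,"dz": 10.8,"ax": 0,"ay": 0,"az": 0,"claw": 255},
    {"dx": 0,"dy": 0.3,"dz": 10.8,"ax": 0,"ay": 0,"az": 0,"claw": 255},
    {"dx": 0,"dy": 0.3,"dz": 10.8,"ax": 0,"ay": 0,"az": 0,"claw": 255}
  ]
}}

```text
time: 2.93
ee_pos: [0.6306, -0.0684, 0.0938]
ee_rot: [0.0, 0.993, -0.122, 0.001]
force: [-1.6, 1.5, 12.7]
width: 0.0271
```

```bash
python3 go.py .6086,.2592,.2,77.1
```

```text
t 2.93 pos [ 0.6306 -0.0684  0.0938] yaw -13.99 w 0.0271 F [-1.6  1.5 12.7] tilt [ 0.0017 -0.0002]
.6086,.2592,.2,77.1 -> dxyz [-10.04 -31.26 -10.63] a [ 1.00e-03 -2.00e-03 -1.59e+00]
```

{"name": "apply_moves", "arguments": {
  "deltas": [
    {"dx": 0,"dy": 0,"dz": -4,"ax": 0,"ay": 0,"az": 0,"claw": 255},
    {"dx": 0,"dy": 0,"dz": -8,"ax": 0,"ay": 0,"az": 0,"claw": 255},
    {"dx": -10,"dy": -31.3,"dz": -10.6,"ax": 0,"ay": 0,"az": -1.59,"claw": 255},
    {"dx": -10,"dy": -31.3,"dz": -10.6,"ax": 0,"ay": 0,"az": -1.59,"claw": 255},
    {"dx": -10,"dy": -31.3,"dz": -10.6,"ax": 0,"ay": 0,"az": -1.59,"claw": 255},
    {"dx": -10,"dy": -31.3,"dz": -10.6,"ax": 0,"ay": 0,"az": -1.59,"claw": 255},
    {"dx": -10,"dy": -31.3,"dz": -10.6,"ax": 0,"ay": 0,"az": -1.59,"claw": 255},
    {"dx": -10,"dy": -31.3,"dz": -10.6,"ax": 0,"ay": 0,"az": -1.59,"claw": 255},
    {"dx": -10,"dy": -31.3,"dz": -10.6,"ax": 0,"ay": 0,"az": -1.59,"claw": 255},
    {"dx": -10,"dy": -31.3,"dz": -10.6,"ax": 0,"ay": 0,"az": -1.59,"claw": 255},
    {"dx": -10,"dy": -31.3,"dz": -10.6,"ax": 0,"ay": 0,"az": -1.59,"claw": 255},
    {"dx": -10,"dy": -31.3,"dz": -10.6,"ax": 0,"ay": 0,"az": -1.59,"claw": 255}
  ]
}}

```text
time: 3.93
ee_pos: [0.6081, 0.2622, 0.1989]
ee_rot: [-0.0, 0.874, 0.486, 0.0]
force: [0.4, -0.7, -3.1]
width: 0.0268
```

```bash
python3 go.py .6086,.2592,.2,77.1
```

```text
t 3.93 pos [0.6081 0.2622 0.1989] yaw 58.19 w 0.0268 F [ 0.4 -0.7 -3.1] tilt [0.0006 0.0004]
.6086,.2592,.2,77.1 -> dxyz [-0.23  0.2  -0.11] a [ 0.    -0.001 -0.33 ]
```

{"name": "apply_moves", "arguments": {
  "deltas": [
    {"dx": 0,"dy": 0,"dz": 2,"ax": 0,"ay": 0,"az": -0.335,"claw": 255},
    {"dx": 0,"dy": 0,"dz": 4,"ax": 0,"ay": 0,"az": -0.335,"claw": 255},
    {"dx": 0,"dy": 0,"dz": 5,"ax": 0,"ay": 0,"az": -0.335,"claw": 255},
    {"dx": 0,"dy": 0,"dz": 5,"ax": 0,"ay": 0,"az": -0.335,"claw": 255},
    {"dx": 0,"dy": 0,"dz": 5,"ax": 0,"ay": 0,"az": -0.335,"claw": 255},
    {"dx": 0,"dy": 0,"dz": 5,"ax": 0,"ay": 0,"az": -0.335,"claw": 255}
  ]
}}

```text
time: 4.43
ee_pos: [0.609, 0.2597, 0.1494]
ee_rot: [0.0, 0.785, 0.62, 0.0]
force: [0.4, 0.4, -2.5]
width: 0.0275
```

```bash
python3 go.py .6086,.2592,.107,77.1; python3 - <<'E'
from workcell import manip
import cv2
for n in ("scene","top"):
    f=manip.grab_frame(n)["frame"][:,:,::-1]
    c=f[110:230,320:480] if n=="scene" else f[140:245,165:345]
    cv2.imwrite(f"pics/p1_{n}.png",cv2.resize(c,None,fx=4,fy=4,interpolation=cv2.INTER_CUBIC))
E
```

```text
t 4.43 pos [0.609  0.2597 0.1494] yaw 76.64 w 0.0275 F [ 0.4  0.4 -2.5] tilt [0.0009 0.0004]
.6086,.2592,.107,77.1 -> dxyz [-0.06 -0.03  4.24] a [ 0.001 -0.001 -0.008]
```

View pics/p1_scene.png

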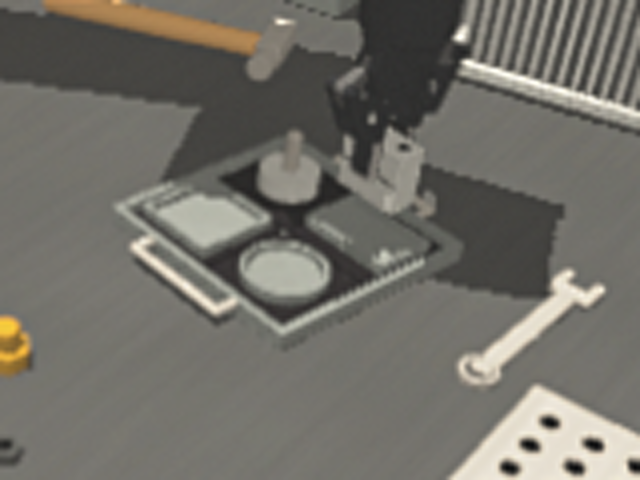

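The block is held upright above the oblong cup (crop 400,175), long side along the cup. Descending.

{"name": "apply_moves", "arguments": {
  "deltas": [
    {"dx": 0,"dy": 0,"dz": 1.5,"ax": 0,"ay": 0,"az": 0,"claw": 255},
    {"dx": 0,"dy": 0,"dz": 3,"ax": 0,"ay": 0,"az": 0,"claw": 255},
    {"dx": 0,"dy": 0,"dz": 3.7,"ax": 0,"ay": 0,"az": 0,"claw": 255},
    {"dx": 0,"dy": 0,"dz": 4.1,"ax": 0,"ay": 0,"az": 0,"claw": 255},
    {"dx": 0,"dy": 0,"dz": 4.1,"ax": 0,"ay": 0,"az": 0,"claw": 255},
    {"dx": 0,"dy": 0,"dz": 4.1,"ax": 0,"ay": 0,"az": 0,"claw": 255}
  ]
}}

```text
time: 5.03
ee_pos: [0.6089, 0.2597, 0.1081]
ee_rot: [0.0, 0.784, 0.621, 0.0]
force: [-0.3, 0.4, -2.5]
width: 0.0269
```

```bash
python3 go.py .6086,.2592,.107,77.1
```

```text
t 5.03 pos [0.6089 0.2597 0.1081] yaw 76.81 w 0.0269 F [-0.3  0.4 -2.5] tilt [0.0006 0.0002]
.6086,.2592,.107,77.1 -> dxyz [-0.05 -0.02  0.11] a [ 0.001 -0.    -0.005]
```

{"name": "apply_moves", "arguments": {
  "deltas": [
    {"dx": 0,"dy": 0,"dz": 0.1,"ax": 0,"ay": 0,"az": 0,"claw": 255},
    {"dx": 0,"dy": 0,"dz": 0.1,"ax": 0,"ay": 0,"az": 0,"claw": 255}
  ]
}}

```text
time: 5.2
ee_pos: [0.6089, 0.2596, 0.107]
ee_rot: [0.0, 0.784, 0.621, 0.0]
force: [0.3, -0.0, -3.2]
width: 0.0269
```

{"name": "apply_moves", "arguments": {
  "deltas": [
    {"dx": 0,"dy": 0,"dz": 0.1,"ax": 0,"ay": 0,"az": 0,"claw": 255},
    {"dx": 0,"dy": 0,"dz": 0.1,"ax": 0,"ay": 0,"az": 0,"claw": 255}
  ]
}}

```text
time: 5.37
ee_pos: [0.6089, 0.2596, 0.1068]
ee_rot: [0.0, 0.784, 0.621, 0.0]
force: [-4.5, -2.0, 14.0]
width: 0.0271
```

{"name": "apply_moves", "arguments": {
  "deltas": [
    {"dx": 0,"dy": 0,"dz": 0,"ax": 0,"ay": 0,"az": 0,"claw": 60},
    {"dx": 0,"dy": 0,"dz": 0,"ax": 0,"ay": 0,"az": 0,"claw": 60},
    {"dx": 0,"dy": 0,"dz": 0,"ax": 0,"ay": 0,"az": 0,"claw": 60},
    {"dx": 0,"dy": 0,"dz": 0,"ax": 0,"ay": 0,"az": 0,"claw": 60},
    {"dx": 0,"dy": 0,"dz": -3,"ax": 0,"ay": 0,"az": 0,"claw": 60},
    {"dx": 0,"dy": 0,"dz": -7,"ax": 0,"ay": 0,"az": 0,"claw": 60},
    {"dx": 0,"dy": 0,"dz": -9.3,"ax": 0,"ay": 0,"az": 0,"claw": 0},
    {"dx": 0,"dy": 0,"dz": -9.3,"ax": 0,"ay": 0,"az": 0,"claw": 0},
    {"dx": 0,"dy": 0,"dz": -9.3,"ax": 0,"ay": 0,"az": 0,"claw": 0}
  ]
}}

```text
time: 6.12
ee_pos: [0.6093, 0.2599, 0.2002]
ee_rot: [0.0, 0.783, 0.621, 0.001]
force: [0.0, -0.8, -0.8]
width: 0.0855
```

```bash
python3 go.py .614,-.192,.17,0
```

```text
t 6.12 pos [0.6093 0.2599 0.2002] yaw 76.84 w 0.0855 F [ 0.  -0.8 -0.8] tilt [0.0028 0.001 ]
.614,-.192,.17,0 -> dxyz [-43.9   10.74   2.97] a [ 1.000e-03 -3.000e-03  1.341e+00]
```

{"name": "apply_moves", "arguments": {
  "deltas": [
    {"dx": -43.9,"dy": 10.7,"dz": 3,"ax": 0,"ay": 0,"az": 1.341,"claw": 0},
    {"dx": -43.9,"dy": 10.7,"dz": 3,"ax": 0,"ay": 0,"az": 1.341,"claw": 0},
    {"dx": -43.9,"dy": 10.7,"dz": 3,"ax": 0,"ay": 0,"az": 1.341,"claw": 0},
    {"dx": -43.9,"dy": 10.7,"dz": 3,"ax": 0,"ay": 0,"az": 1.341,"claw": 0},
    {"dx": -43.9,"dy": 10.7,"dz": 3,"ax": 0,"ay": 0,"az": 1.341,"claw": 0},
    {"dx": -43.9,"dy": 10.7,"dz": 3,"ax": 0,"ay": 0,"az": 1.341,"claw": 0},
    {"dx": -43.9,"dy": 10.7,"dz": 3,"ax": 0,"ay": 0,"az": 1.341,"claw": 0},
    {"dx": -43.9,"dy": 10.7,"dz": 3,"ax": 0,"ay": 0,"az": 1.341,"claw": 0},
    {"dx": -43.9,"dy": 10.7,"dz": 3,"ax": 0,"ay": 0,"az": 1.341,"claw": 0},
    {"dx": -43.9,"dy": 10.7,"dz": 3,"ax": 0,"ay": 0,"az": 1.341,"claw": 0},
    {"dx": -43.9,"dy": 10.7,"dz": 3,"ax": 0,"ay": 0,"az": 1.341,"claw": 0},
    {"dx": -43.9,"dy": 10.7,"dz": 3,"ax": 0,"ay": 0,"az": 1.341,"claw": 0}
  ]
}}

```text
time: 7.12
ee_pos: [0.612, -0.1983, 0.1668]
ee_rot: [0.0, 1.0, -0.005, -0.0]
force: [-1.5, -0.1, -0.5]
width: 0.0853
```

{"name": "apply_moves", "arguments": {
  "deltas": [
    {"dx": 0,"dy": 0,"dz": 0,"ax": 0,"ay": 0,"az": 0,"claw": 0},
    {"dx": 0,"dy": 0,"dz": 0,"ax": 0,"ay": 0,"az": 0,"claw": 0}
  ]
}}

```text
time: 7.28
ee_pos: [0.612, -0.192, 0.1673]
ee_rot: [-0.0, 1.0, 0.0, -0.001]
force: [0.5, 0.3, -0.3]
width: 0.0853
```

```bash
python3 go.py .614,-.192,.078,0;  python3 - <<'E'
from workcell import manip
import cv2
for n in ("scene","top"):
    f=manip.grab_frame(n)["frame"][:,:,::-1]
    c=f[130:290,220:450]
    if n=="top": c=f[140:245,165:345]
    cv2.imwrite(f"pics/p2_{n}.png",cv2.resize(c,None,fx=3,fy=3,interpolation=cv2.INTER_CUBIC))
E
```

```text
t 7.28 pos [ 0.612  -0.192   0.1673] yaw 0.01 w 0.0853 F [ 0.5  0.3 -0.3] tilt [-0.002   0.0009]
.614,-.192,.078,0 -> dxyz [0.22 0.   8.93] a [-0.001  0.002  0.   ]
```

View pics/p2_scene.png

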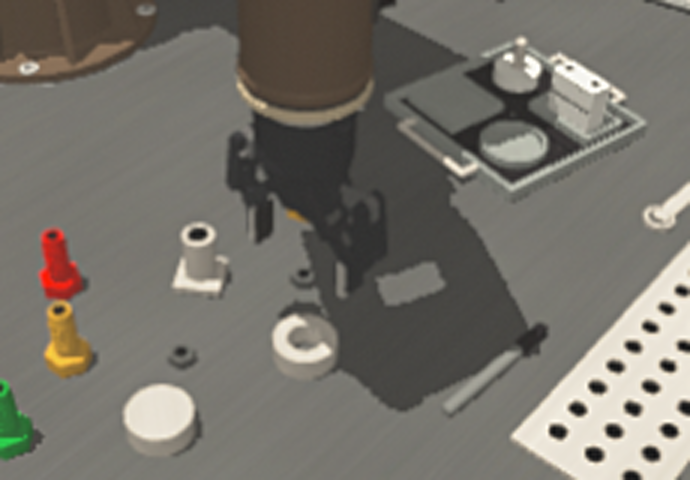

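View pics/p2_top.png

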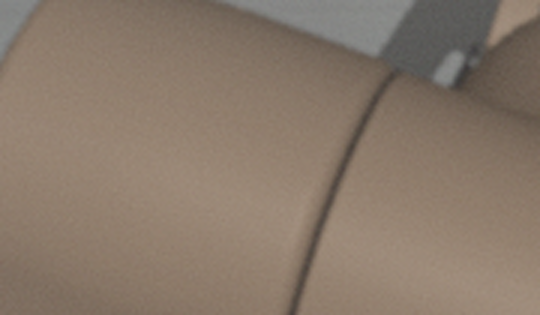

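The block stands in the oblong cup (crop 583,95); the gripper is above the collar (305,345). Descending on the collar.

{"name": "apply_moves", "arguments": {
  "deltas": [
    {"dx": 0.2,"dy": 0,"dz": 3,"ax": 0,"ay": 0.002,"az": 0,"claw": 0},
    {"dx": 0.2,"dy": 0,"dz": 6,"ax": 0,"ay": 0.002,"az": 0,"claw": 0},
    {"dx": 0.2,"dy": 0,"dz": 8,"ax": 0,"ay": 0.002,"az": 0,"claw": 0},
    {"dx": 0.2,"dy": 0,"dz": 8.9,"ax": 0,"ay": 0.002,"az": 0,"claw": 0},
    {"dx": 0.2,"dy": 0,"dz": 8.9,"ax": 0,"ay": 0.002,"az": 0,"claw": 0},
    {"dx": 0.2,"dy": 0,"dz": 8.9,"ax": 0,"ay": 0.002,"az": 0,"claw": 255},
    {"dx": 0.2,"dy": 0,"dz": 8.9,"ax": 0,"ay": 0.002,"az": 0,"claw": 255},
    {"dx": 0.2,"dy": 0,"dz": 8.9,"ax": 0,"ay": 0.002,"az": 0,"claw": 255},
    {"dx": 0.2,"dy": 0,"dz": 8.9,"ax": 0,"ay": 0.002,"az": 0,"claw": 255},
    {"dx": 0.2,"dy": 0,"dz": 8.9,"ax": 0,"ay": 0.002,"az": 0,"claw": 255}
  ]
}}

```text
time: 8.22
ee_pos: [0.6157, -0.1923, 0.0818]
ee_rot: [0.0, 1.0, -0.0, 0.002]
force: [-3.2, 3.6, 14.0]
width: 0.0538
```

```bash
python3 go.py .5172,.2803,.2,32
```

```text
t 8.22 pos [ 0.6157 -0.1923  0.0818] yaw -0.0 w 0.0538 F [-3.2  3.6 14. ] tilt [ 0.0044 -0.0006]
.5172,.2803,.2,32 -> dxyz [ -9.8  -47.25 -11.89] a [ 0.002 -0.004 -0.559]
```

{"name": "apply_moves", "arguments": {
  "deltas": [
    {"dx": 0,"dy": 0,"dz": -3,"ax": 0,"ay": 0,"az": 0,"claw": 255},
    {"dx": 0,"dy": 0,"dz": -7,"ax": 0,"ay": 0,"az": 0,"claw": 255},
    {"dx": 0,"dy": 0,"dz": -11.9,"ax": 0,"ay": 0,"az": 0,"claw": 255},
    {"dx": -9.8,"dy": -47.3,"dz": -11.9,"ax": 0,"ay": 0,"az": -0.559,"claw": 255},
    {"dx": -9.8,"dy": -47.3,"dz": -11.9,"ax": 0,"ay": 0,"az": -0.559,"claw": 255},
    {"dx": -9.8,"dy": -47.3,"dz": -11.9,"ax": 0,"ay": 0,"az": -0.559,"claw": 255},
    {"dx": -9.8,"dy": -47.3,"dz": -11.9,"ax": 0,"ay": 0,"az": -0.559,"claw": 255},
    {"dx": -9.8,"dy": -47.3,"dz": -11.9,"ax": 0,"ay": 0,"az": -0.559,"claw": 255},
    {"dx": -9.8,"dy": -47.3,"dz": -11.9,"ax": 0,"ay": 0,"az": -0.559,"claw": 255},
    {"dx": -9.8,"dy": -47.3,"dz": -11.9,"ax": 0,"ay": 0,"az": -0.559,"claw": 255},
    {"dx": -9.8,"dy": -47.3,"dz": -11.9,"ax": 0,"ay": 0,"az": -0.559,"claw": 255},
    {"dx": -9.8,"dy": -47.3,"dz": -11.9,"ax": 0,"ay": 0,"az": -0.559,"claw": 255}
  ]
}}

```text
time: 9.22
ee_pos: [0.5379, 0.1768, 0.198]
ee_rot: [0.0, 0.961, 0.276, 0.002]
force: [0.3, 1.4, -2.9]
width: 0.0533
```

```bash
python3 go.py .5172,.2803,.2,32
```

```text
t 9.22 pos [0.5379 0.1768 0.198 ] yaw 32.02 w 0.0533 F [ 0.3  1.4 -2.9] tilt [0.0037 0.0005]
.5172,.2803,.2,32 -> dxyz [ 3.73 -9.87 -0.2 ] a [ 0.002 -0.003  0.   ]
```

{"name": "apply_moves", "arguments": {
  "deltas": [
    {"dx": 0,"dy": 0,"dz": 0,"ax": 0,"ay": 0,"az": 0,"claw": 255},
    {"dx": 0,"dy": 0,"dz": 0,"ax": 0,"ay": 0,"az": 0,"claw": 255}
  ]
}}

```text
time: 9.38
ee_pos: [0.5381, 0.1773, 0.1978]
ee_rot: [0.0, 0.961, 0.278, 0.002]
force: [0.9, -1.1, -1.7]
width: 0.0535
```

```bash
python3 go.py .5172,.2803,.2,32
```

```text
t 9.38 pos [0.5381 0.1773 0.1978] yaw 32.25 w 0.0535 F [ 0.9 -1.1 -1.7] tilt [0.0036 0.0006]
.5172,.2803,.2,32 -> dxyz [ 3.73 -9.83 -0.22] a [ 0.001 -0.003  0.004]
```

{"name": "apply_moves", "arguments": {
  "deltas": [
    {"dx": 3.7,"dy": -9.8,"dz": 0,"ax": 0,"ay": -0.003,"az": 0,"claw": 255},
    {"dx": 3.7,"dy": -9.8,"dz": 0,"ax": 0,"ay": -0.003,"az": 0,"claw": 255},
    {"dx": 3.7,"dy": -9.8,"dz": 0,"ax": 0,"ay": -0.003,"az": 0,"claw": 255},
    {"dx": 3.7,"dy": -9.8,"dz": 1,"ax": 0,"ay": -0.003,"az": 0,"claw": 255},
    {"dx": 3.7,"dy": -9.8,"dz": 2,"ax": 0,"ay": -0.003,"az": 0,"claw": 255},
    {"dx": 3.7,"dy": -9.8,"dz": 3,"ax": 0,"ay": -0.003,"az": 0,"claw": 255},
    {"dx": 3.7,"dy": -9.8,"dz": 3,"ax": 0,"ay": -0.003,"az": 0,"claw": 255}
  ]
}}

```text
time: 9.97
ee_pos: [0.5173, 0.2757, 0.1646]
ee_rot: [0.001, 0.961, 0.275, -0.002]
force: [-0.4, -0.2, -3.8]
width: 0.0532
```

```bash
python3 go.py .5172,.2803,.111,32;  python3 - <<'E'
from workcell import manip
import cv2
for n in ("scene",):
    f=manip.grab_frame(n)["frame"][:,:,::-1]
    c=f[100:220,320:480]
    cv2.imwrite(f"pics/p3_{n}.png",cv2.resize(c,None,fx=4,fy=4,interpolation=cv2.INTER_CUBIC))
E
```

```text
t 9.97 pos [0.5173 0.2757 0.1646] yaw 31.94 w 0.0532 F [-0.4 -0.2 -3.8] tilt [-0.0034 -0.0031]
.5172,.2803,.111,32 -> dxyz [ 0.26 -0.4   5.36] a [ 0.001  0.004 -0.001]
```

View pics/p3_scene.png

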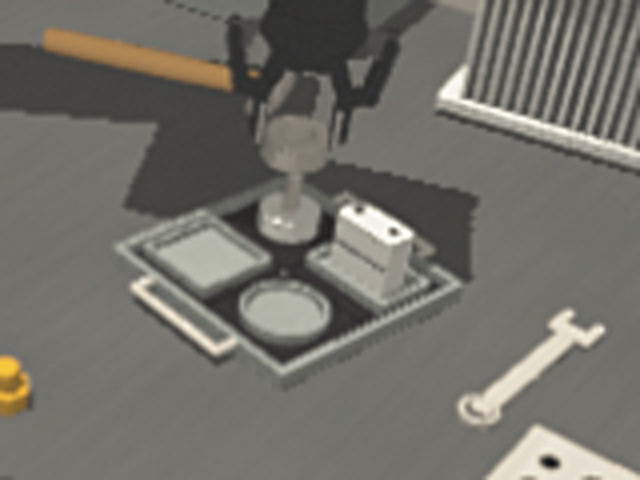

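Collar is horizontal just above the post (crop 293,145 over 293,185). Correct a few mm, then lower.

{"name": "apply_moves", "arguments": {
  "deltas": [
    {"dx": 0.2,"dy": -0.4,"dz": 0,"ax": 0,"ay": 0.003,"az": 0,"claw": 255},
    {"dx": 0.2,"dy": -0.4,"dz": 0,"ax": 0,"ay": 0.003,"az": 0,"claw": 255},
    {"dx": 0.2,"dy": -0.4,"dz": 1.5,"ax": 0,"ay": 0.003,"az": 0,"claw": 255},
    {"dx": 0.2,"dy": -0.4,"dz": 2.5,"ax": 0,"ay": 0.003,"az": 0,"claw": 255},
    {"dx": 0.2,"dy": -0.4,"dz": 3.5,"ax": 0,"ay": 0.003,"az": 0,"claw": 255},
    {"dx": 0.2,"dy": -0.4,"dz": 4.5,"ax": 0,"ay": 0.003,"az": 0,"claw": 255},
    {"dx": 0.2,"dy": -0.4,"dz": 5,"ax": 0,"ay": 0.003,"az": 0,"claw": 255},
    {"dx": 0.2,"dy": -0.4,"dz": 5,"ax": 0,"ay": 0.003,"az": 0,"claw": 255}
  ]
}}

```text
time: 10.68
ee_pos: [0.5169, 0.2816, 0.1153]
ee_rot: [0.0, 0.961, 0.276, -0.0]
force: [0.0, 0.5, -2.5]
width: 0.0536
```

```bash
python3 go.py .5172,.2803,.111,32
```

```text
t 10.68 pos [0.5169 0.2816 0.1153] yaw 32.03 w 0.0536 F [ 0.   0.5 -2.5] tilt [ 0.0001 -0.0009]
.5172,.2803,.111,32 -> dxyz [-0.04  0.13  0.43] a [0.001 0.    0.   ]
```

{"name": "apply_moves", "arguments": {
  "deltas": [
    {"dx": 0,"dy": 0.1,"dz": 0.3,"ax": 0,"ay": 0,"az": 0,"claw": 255},
    {"dx": 0,"dy": 0.1,"dz": 0.3,"ax": 0,"ay": 0,"az": 0,"claw": 255}
  ]
}}

```text
time: 10.85
ee_pos: [0.5182, 0.281, 0.1135]
ee_rot: [0.0, 0.961, 0.276, 0.001]
force: [0.7, 0.5, -3.8]
width: 0.0532
```

{"name": "apply_moves", "arguments": {
  "deltas": [
    {"dx": 0,"dy": 0,"dz": 0.15,"ax": 0,"ay": 0,"az": 0,"claw": 255},
    {"dx": 0,"dy": 0,"dz": 0.15,"ax": 0,"ay": 0,"az": 0,"claw": 255}
  ]
}}

```text
time: 11.02
ee_pos: [0.5182, 0.2811, 0.1123]
ee_rot: [0.0, 0.961, 0.276, 0.001]
force: [-0.2, -0.4, -3.1]
width: 0.053
```

{"name": "apply_moves", "arguments": {
  "deltas": [
    {"dx": 0,"dy": 0,"dz": 0.1,"ax": 0,"ay": 0,"az": 0,"claw": 255},
    {"dx": 0,"dy": 0,"dz": 0.1,"ax": 0,"ay": 0,"az": 0,"claw": 255}
  ]
}}

```text
time: 11.18
ee_pos: [0.5181, 0.2812, 0.1113]
ee_rot: [0.0, 0.961, 0.276, 0.001]
force: [0.4, 0.2, -1.9]
width: 0.0535
```

{"name": "apply_moves", "arguments": {
  "deltas": [
    {"dx": 0,"dy": 0,"dz": 0.1,"ax": 0,"ay": 0,"az": 0,"claw": 255},
    {"dx": 0,"dy": 0,"dz": 0.1,"ax": 0,"ay": 0,"az": 0,"claw": 255}
  ]
}}

```text
time: 11.35
ee_pos: [0.5181, 0.2811, 0.1109]
ee_rot: [0.0, 0.961, 0.276, 0.001]
force: [-3.5, -1.2, 10.3]
width: 0.053
```

{"name": "apply_moves", "arguments": {
  "deltas": [
    {"dx": 0,"dy": 0,"dz": 0.1,"ax": 0,"ay": 0,"az": 0,"claw": 255},
    {"dx": 0,"dy": 0,"dz": 0.1,"ax": 0,"ay": 0,"az": 0,"claw": 255}
  ]
}}

```text
time: 11.52
ee_pos: [0.5182, 0.2812, 0.1108]
ee_rot: [0.0, 0.961, 0.276, 0.001]
force: [-7.6, -5.0, 28.5]
width: 0.0533
```

{"name": "apply_moves", "arguments": {
  "deltas": [
    {"dx": 0,"dy": 0,"dz": -0.1,"ax": 0,"ay": 0,"az": 0,"claw": 0},
    {"dx": 0,"dy": 0,"dz": -0.1,"ax": 0,"ay": 0,"az": 0,"claw": 0},
    {"dx": 0,"dy": 0,"dz": -0.1,"ax": 0,"ay": 0,"az": 0,"claw": 0},
    {"dx": 0,"dy": 0,"dz": -0.1,"ax": 0,"ay": 0,"az": 0,"claw": 0},
    {"dx": 0,"dy": 0,"dz": -3,"ax": 0,"ay": 0,"az": 0,"claw": 0},
    {"dx": 0,"dy": 0,"dz": -6,"ax": 0,"ay": 0,"az": 0,"claw": 0},
    {"dx": 0,"dy": 0,"dz": -9,"ax": 0,"ay": 0,"az": 0,"claw": 0},
    {"dx": 0,"dy": 0,"dz": -9,"ax": 0,"ay": 0,"az": 0,"claw": 0},
    {"dx": 0,"dy": 0,"dz": -9,"ax": 0,"ay": 0,"az": 0,"claw": 0}
  ]
}}

```text
time: 12.27
ee_pos: [0.5187, 0.2815, 0.2008]
ee_rot: [0.0, 0.961, 0.276, 0.003]
force: [-0.5, -1.0, -0.2]
width: 0.0857
```

```bash
python3 go.py .4785,-.1863,.2,30
```

```text
t 12.27 pos [0.5187 0.2815 0.2008] yaw 32.03 w 0.0857 F [-0.5 -1.  -0.2] tilt [0.005  0.0014]
.4785,-.1863,.2,30 -> dxyz [-2.822e+01  3.753e+01 -1.000e-02] a [ 0.001 -0.005  0.035]
```

{"name": "apply_moves", "arguments": {
  "deltas": [
    {"dx": -28.2,"dy": 37.5,"dz": 0,"ax": 0,"ay": -0.004,"az": 0.035,"claw": 0},
    {"dx": -28.2,"dy": 37.5,"dz": 0,"ax": 0,"ay": -0.004,"az": 0.035,"claw": 0},
    {"dx": -28.2,"dy": 37.5,"dz": 0,"ax": 0,"ay": -0.004,"az": 0.035,"claw": 0},
    {"dx": -28.2,"dy": 37.5,"dz": 0,"ax": 0,"ay": -0.004,"az": 0.035,"claw": 0},
    {"dx": -28.2,"dy": 37.5,"dz": 0,"ax": 0,"ay": -0.004,"az": 0.035,"claw": 0},
    {"dx": -28.2,"dy": 37.5,"dz": 0,"ax": 0,"ay": -0.004,"az": 0.035,"claw": 0},
    {"dx": -28.2,"dy": 37.5,"dz": 0,"ax": 0,"ay": -0.004,"az": 0.035,"claw": 0},
    {"dx": -28.2,"dy": 37.5,"dz": 0,"ax": 0,"ay": -0.004,"az": 0.035,"claw": 0},
    {"dx": -28.2,"dy": 37.5,"dz": 0,"ax": 0,"ay": -0.004,"az": 0.035,"claw": 0},
    {"dx": -28.2,"dy": 37.5,"dz": 0,"ax": 0,"ay": -0.004,"az": 0.035,"claw": 0},
    {"dx": -28.2,"dy": 37.5,"dz": 0,"ax": 0,"ay": -0.004,"az": 0.035,"claw": 0},
    {"dx": -28.2,"dy": 37.5,"dz": 0,"ax": 0,"ay": -0.004,"az": 0.035,"claw": 0}
  ]
}}

```text
time: 13.27
ee_pos: [0.4769, -0.1911, 0.1981]
ee_rot: [0.001, 0.966, 0.258, -0.001]
force: [0.7, 0.3, 0.8]
width: 0.0853
```

{"name": "apply_moves", "arguments": {
  "deltas": [
    {"dx": 0,"dy": 0,"dz": 0,"ax": 0,"ay": 0,"az": 0,"claw": 0},
    {"dx": 0,"dy": 0,"dz": 0,"ax": 0,"ay": 0,"az": 0,"claw": 0}
  ]
}}

```text
time: 13.43
ee_pos: [0.4769, -0.1866, 0.1981]
ee_rot: [0.0, 0.966, 0.258, -0.002]
force: [-0.7, -0.5, -0.3]
width: 0.0853
```

```bash
python3 go.py .4785,-.1863,.096,30;  python3 - <<'E'
from workcell import manip
import cv2
for n in ("scene",):
    f=manip.grab_frame(n)["frame"][:,:,::-1]
    c=f[120:290,220:450]
    cv2.imwrite(f"pics/p4_{n}.png",cv2.resize(c,None,fx=3,fy=3,interpolation=cv2.INTER_CUBIC))
E
```

```text
t 13.43 pos [ 0.4769 -0.1866  0.1981] yaw 29.9 w 0.0853 F [-0.7 -0.5 -0.3] tilt [-0.0031 -0.0012]
.4785,-.1863,.096,30 -> dxyz [ 0.18  0.05 10.21] a [-0.001  0.003 -0.002]
```

View pics/p4_scene.png

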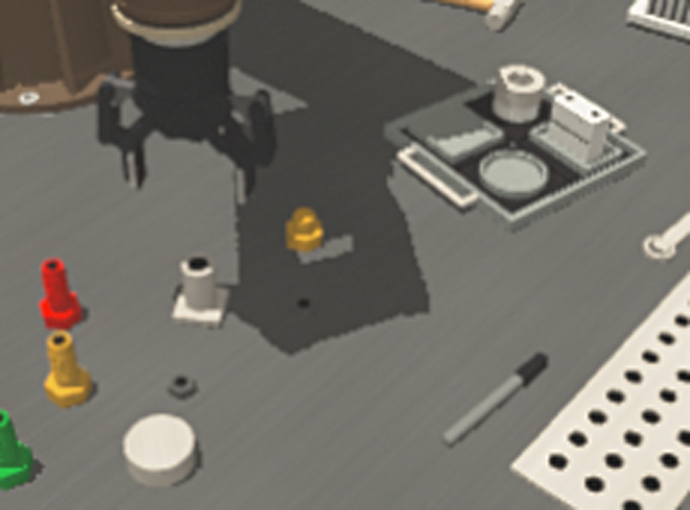

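The collar sits down over the post (crop 519,93), the post's tip showing in its hole; block fine. The gripper is above the boss.

{"name": "apply_moves", "arguments": {
  "deltas": [
    {"dx": 0.2,"dy": 0,"dz": 3.5,"ax": 0,"ay": 0.002,"az": 0,"claw": 0},
    {"dx": 0.2,"dy": 0,"dz": 7,"ax": 0,"ay": 0.002,"az": 0,"claw": 0},
    {"dx": 0.2,"dy": 0,"dz": 9.5,"ax": 0,"ay": 0.002,"az": 0,"claw": 0},
    {"dx": 0.2,"dy": 0,"dz": 10,"ax": 0,"ay": 0.002,"az": 0,"claw": 0},
    {"dx": 0.2,"dy": 0,"dz": 10,"ax": 0,"ay": 0.002,"az": 0,"claw": 255},
    {"dx": 0.2,"dy": 0,"dz": 10,"ax": 0,"ay": 0.002,"az": 0,"claw": 255},
    {"dx": 0.2,"dy": 0,"dz": 10,"ax": 0,"ay": 0.002,"az": 0,"claw": 255},
    {"dx": 0.2,"dy": 0,"dz": 10,"ax": 0,"ay": 0.002,"az": 0,"claw": 255},
    {"dx": 0.2,"dy": 0,"dz": 10,"ax": 0,"ay": 0.002,"az": 0,"claw": 255},
    {"dx": 0.2,"dy": 0,"dz": 10,"ax": 0,"ay": 0.002,"az": 0,"claw": 255},
    {"dx": 0.2,"dy": 0,"dz": 10,"ax": 0,"ay": 0.002,"az": 0,"claw": 255}
  ]
}}

```text
time: 14.4
ee_pos: [0.48, -0.1857, 0.1007]
ee_rot: [0.001, 0.966, 0.259, 0.001]
force: [-1.1, 3.6, 16.1]
width: 0.0279
```

```bash
python3 go.py .496,.1886,.2,69.7
```

```text
t 14.4 pos [ 0.48   -0.1857  0.1007] yaw 30.02 w 0.0279 F [-1.1  3.6 16.1] tilt [ 0.0026 -0.0019]
.496,.1886,.2,69.7 -> dxyz [ 20.12 -31.59 -10.  ] a [ 0.003 -0.    -0.693]
```

{"name": "apply_moves", "arguments": {
  "deltas": [
    {"dx": 0,"dy": 0,"dz": -3,"ax": 0,"ay": 0,"az": 0,"claw": 255},
    {"dx": 0,"dy": 0,"dz": -7,"ax": 0,"ay": 0,"az": 0,"claw": 255},
    {"dx": 0,"dy": 0,"dz": -10,"ax": 0,"ay": 0,"az": 0,"claw": 255},
    {"dx": 20.1,"dy": -31.6,"dz": -10,"ax": 0,"ay": 0,"az": -0.693,"claw": 255},
    {"dx": 20.1,"dy": -31.6,"dz": -10,"ax": 0,"ay": 0,"az": -0.693,"claw": 255},
    {"dx": 20.1,"dy": -31.6,"dz": -10,"ax": 0,"ay": 0,"az": -0.693,"claw": 255},
    {"dx": 20.1,"dy": -31.6,"dz": -10,"ax": 0,"ay": 0,"az": -0.693,"claw": 255},
    {"dx": 20.1,"dy": -31.6,"dz": -10,"ax": 0,"ay": 0,"az": -0.693,"claw": 255},
    {"dx": 20.1,"dy": -31.6,"dz": -10,"ax": 0,"ay": 0,"az": -0.693,"claw": 255},
    {"dx": 20.1,"dy": -31.6,"dz": -10,"ax": 0,"ay": 0,"az": -0.693,"claw": 255},
    {"dx": 20.1,"dy": -31.6,"dz": -10,"ax": 0,"ay": 0,"az": -0.693,"claw": 255},
    {"dx": 20.1,"dy": -31.6,"dz": -10,"ax": 0,"ay": 0,"az": -0.693,"claw": 255}
  ]
}}

```text
time: 15.4
ee_pos: [0.4948, 0.1909, 0.1995]
ee_rot: [0.001, 0.82, 0.572, 0.0]
force: [0.6, 0.4, -3.0]
width: 0.0283
```

{"name": "apply_moves", "arguments": {
  "deltas": [
    {"dx": 0,"dy": 0,"dz": 0,"ax": 0,"ay": 0,"az": 0,"claw": 255},
    {"dx": 0,"dy": 0,"dz": 0,"ax": 0,"ay": 0,"az": 0,"claw": 255}
  ]
}}

```text
time: 15.57
ee_pos: [0.495, 0.1909, 0.1993]
ee_rot: [0.001, 0.819, 0.573, 0.0]
force: [-0.2, -1.7, -3.2]
width: 0.0285
```

```bash
python3 go.py .496,.1886,.16,69.7
```

```text
t 15.57 pos [0.495  0.1909 0.1993] yaw 69.94 w 0.0285 F [-0.2 -1.7 -3.2] tilt [ 0.0014 -0.0006]
.496,.1886,.16,69.7 -> dxyz [-0.18  0.17  3.93] a [0.002 0.    0.004]
```

{"name": "apply_moves", "arguments": {
  "deltas": [
    {"dx": -0.2,"dy": 0.2,"dz": 2,"ax": 0,"ay": 0,"az": 0,"claw": 255},
    {"dx": -0.2,"dy": 0.2,"dz": 4,"ax": 0,"ay": 0,"az": 0,"claw": 255},
    {"dx": -0.2,"dy": 0.2,"dz": 4,"ax": 0,"ay": 0,"az": 0,"claw": 255},
    {"dx": -0.2,"dy": 0.2,"dz": 4,"ax": 0,"ay": 0,"az": 0,"claw": 255}
  ]
}}

```text
time: 15.9
ee_pos: [0.4958, 0.185, 0.1586]
ee_rot: [0.0, 0.821, 0.571, -0.001]
force: [-0.2, 0.7, -2.9]
width: 0.0279
```

```bash
python3 go.py .496,.1886,.115,69.7;  python3 - <<'E'
from workcell import manip
import cv2
for n in ("scene",):
    f=manip.grab_frame(n)["frame"][:,:,::-1]
    c=f[100:220,320:480]
    cv2.imwrite(f"pics/p5_{n}.png",cv2.resize(c,None,fx=4,fy=4,interpolation=cv2.INTER_CUBIC))
E
```

```text
t 15.9 pos [0.4958 0.185  0.1586] yaw 69.66 w 0.0279 F [-0.2  0.7 -2.9] tilt [-0.0017 -0.0018]
.496,.1886,.115,69.7 -> dxyz [ 0.36 -0.1   4.36] a [-0.001  0.002 -0.001]
```

View pics/p5_scene.png

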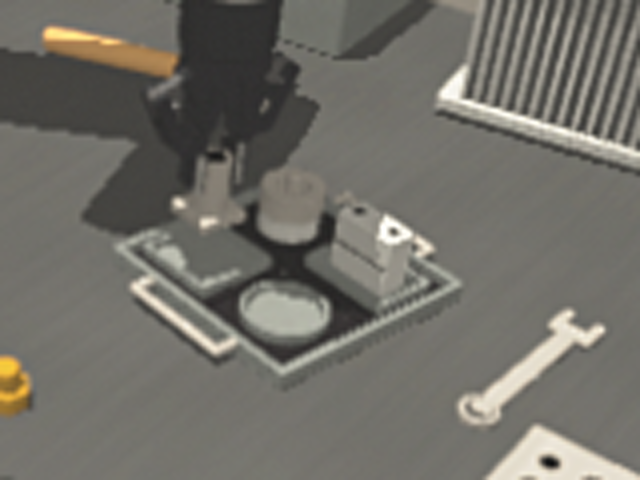

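The boss hangs over the square cup, its foot parallel to the cup (crop 208,208). Lowering.

{"name": "apply_moves", "arguments": {
  "deltas": [
    {"dx": 0.2,"dy": 0,"dz": 1.5,"ax": 0,"ay": 0.001,"az": 0,"claw": 255},
    {"dx": 0.2,"dy": 0,"dz": 3,"ax": 0,"ay": 0.001,"az": 0,"claw": 255},
    {"dx": 0.2,"dy": 0,"dz": 4,"ax": 0,"ay": 0.001,"az": 0,"claw": 255},
    {"dx": 0.2,"dy": 0,"dz": 4.3,"ax": 0,"ay": 0.001,"az": 0,"claw": 255},
    {"dx": 0.2,"dy": 0,"dz": 4.3,"ax": 0,"ay": 0.001,"az": 0,"claw": 255}
  ]
}}

```text
time: 16.37
ee_pos: [0.497, 0.1876, 0.1157]
ee_rot: [0.0, 0.821, 0.571, -0.0]
force: [0.1, -0.7, -2.2]
width: 0.0283
```

```bash
python3 go.py .496,.1886,.114,69.7
```

```text
t 16.37 pos [0.497  0.1876 0.1157] yaw 69.71 w 0.0283 F [ 0.1 -0.7 -2.2] tilt [ 0.     -0.0004]
.496,.1886,.114,69.7 -> dxyz [ 0.06 -0.13  0.17] a [0. 0. 0.]
```

{"name": "apply_moves", "arguments": {
  "deltas": [
    {"dx": 0,"dy": 0,"dz": 0.15,"ax": 0,"ay": 0,"az": 0,"claw": 255},
    {"dx": 0,"dy": 0,"dz": 0.15,"ax": 0,"ay": 0,"az": 0,"claw": 255}
  ]
}}

```text
time: 16.53
ee_pos: [0.4974, 0.1879, 0.1148]
ee_rot: [0.0, 0.821, 0.572, 0.001]
force: [-0.6, -0.2, -2.9]
width: 0.0278
```

{"name": "apply_moves", "arguments": {
  "deltas": [
    {"dx": 0,"dy": 0,"dz": 0.1,"ax": 0,"ay": 0,"az": 0,"claw": 255},
    {"dx": 0,"dy": 0,"dz": 0.1,"ax": 0,"ay": 0,"az": 0,"claw": 255}
  ]
}}

```text
time: 16.7
ee_pos: [0.4974, 0.188, 0.1137]
ee_rot: [0.0, 0.821, 0.572, 0.001]
force: [0.5, -0.1, 0.7]
width: 0.0283
```

{"name": "apply_moves", "arguments": {
  "deltas": [
    {"dx": 0,"dy": 0,"dz": 0.1,"ax": 0,"ay": 0,"az": 0,"claw": 255},
    {"dx": 0,"dy": 0,"dz": 0.1,"ax": 0,"ay": 0,"az": 0,"claw": 255}
  ]
}}

```text
time: 16.87
ee_pos: [0.4974, 0.188, 0.1136]
ee_rot: [0.0, 0.82, 0.572, 0.001]
force: [-5.2, -1.7, 26.5]
width: 0.0283
```

{"name": "apply_moves", "arguments": {
  "deltas": [
    {"dx": 0,"dy": 0,"dz": -0.1,"ax": 0,"ay": 0,"az": 0,"claw": 100},
    {"dx": 0,"dy": 0,"dz": -0.1,"ax": 0,"ay": 0,"az": 0,"claw": 100},
    {"dx": 0,"dy": 0,"dz": -0.1,"ax": 0,"ay": 0,"az": 0,"claw": 100},
    {"dx": 0,"dy": 0,"dz": -0.1,"ax": 0,"ay": 0,"az": 0,"claw": 100},
    {"dx": 0,"dy": 0,"dz": -3,"ax": 0,"ay": 0,"az": 0,"claw": 100},
    {"dx": 0,"dy": 0,"dz": -6,"ax": 0,"ay": 0,"az": 0,"claw": 100},
    {"dx": 0,"dy": 0,"dz": -10,"ax": 0,"ay": 0,"az": 0,"claw": 100},
    {"dx": 0,"dy": 0,"dz": -10,"ax": 0,"ay": 0,"az": 0,"claw": 100},
    {"dx": 0,"dy": 0,"dz": -10,"ax": 0,"ay": 0,"az": 0,"claw": 100}
  ]
}}

```text
time: 17.62
ee_pos: [0.4981, 0.1883, 0.2143]
ee_rot: [0.001, 0.821, 0.572, 0.002]
force: [-0.1, 0.0, -0.4]
width: 0.0519
```

```bash
python3 go.py .4683,-.334,.21,55; python3 - <<'E'
from h import *
f=pickle.load(open("top0.pkl","rb")); s=pickle.load(open("scene0.pkl","rb"))
# brass foot mask in top picture near tail, at foot mid height
for ff,(u,v),n in ((f,(423,219),"top"),(s,(241,243),"scene")):
    hsv=cv2.cvtColor(ff["frame"],cv2.COLOR_RGB2HSV); m=cv2.inRange(hsv,(12,90,60),(32,255,255))
    k,l,st,c=cv2.connectedComponentsWithStats(m); i=np.argmin(np.hypot(*(c[1:]-[u,v]).T))+1
    print(n,st[i],c[i]); x,y,w,h=st[i][:4]
    if n=="top": print(onz(ff,[c[i]],.022))
    else: print("bore",onz(ff,[dark(ff,x+w/2,y+1,2)],.064), dark(ff,x+w/2,y+1,2), "midbbox", onz(ff,[(x+w/2,y+h/2)],.03))
E
```

```text
t 17.62 pos [0.4981 0.1883 0.2143] yaw 69.73 w 0.0519 F [-0.1  0.  -0.4] tilt [0.0046 0.0011]
.4683,-.334,.21,55 -> dxyz [-50.03  15.3    0.35] a [ 0.004 -0.003  0.257]
top [416 213  14  14 153] [422.4379085 219.5620915]
[[ 0.46695442 -0.33252186  0.022     ]]
scene [235 230  16  26 273] [241.5018315  244.01465201]
bore [[ 0.46691057 -0.32458285  0.064     ]] (np.float64(242.363196125908), np.float64(229.94188861985472)) midbbox [[ 0.47485349 -0.33471051  0.03      ]]
```

{"name": "apply_moves", "arguments": {
  "deltas": [
    {"dx": -50,"dy": 15.3,"dz": 0,"ax": 0,"ay": -0.002,"az": 0.257,"claw": 100},
    {"dx": -50,"dy": 15.3,"dz": 0,"ax": 0,"ay": -0.002,"az": 0.257,"claw": 100},
    {"dx": -50,"dy": 15.3,"dz": 0,"ax": 0,"ay": -0.002,"az": 0.257,"claw": 100},
    {"dx": -50,"dy": 15.3,"dz": 0,"ax": 0,"ay": -0.002,"az": 0.257,"claw": 100},
    {"dx": -50,"dy": 15.3,"dz": 0,"ax": 0,"ay": -0.002,"az": 0.257,"claw": 100},
    {"dx": -50,"dy": 15.3,"dz": 0,"ax": 0,"ay": -0.002,"az": 0.257,"claw": 100},
    {"dx": -50,"dy": 15.3,"dz": 0,"ax": 0,"ay": -0.002,"az": 0.257,"claw": 100},
    {"dx": -50,"dy": 15.3,"dz": 0,"ax": 0,"ay": -0.002,"az": 0.257,"claw": 100},
    {"dx": -50,"dy": 15.3,"dz": 0,"ax": 0,"ay": -0.002,"az": 0.257,"claw": 100},
    {"dx": -50,"dy": 15.3,"dz": 0,"ax": 0,"ay": -0.002,"az": 0.257,"claw": 100},
    {"dx": -50,"dy": 15.3,"dz": 0,"ax": 0,"ay": -0.002,"az": 0.257,"claw": 100},
    {"dx": -50,"dy": 15.3,"dz": 0,"ax": 0,"ay": -0.002,"az": 0.257,"claw": 100}
  ]
}}

```text
time: 18.62
ee_pos: [0.4674, -0.3131, 0.211]
ee_rot: [-0.0, 0.887, 0.462, -0.001]
force: [0.8, 1.1, -0.3]
width: 0.0518
```

{"name": "apply_moves", "arguments": {
  "deltas": [
    {"dx": 0,"dy": 0,"dz": 0,"ax": 0,"ay": 0,"az": 0,"claw": 100},
    {"dx": 0,"dy": 0,"dz": 0,"ax": 0,"ay": 0,"az": 0,"claw": 100}
  ]
}}

```text
time: 18.78
ee_pos: [0.4676, -0.3131, 0.2108]
ee_rot: [0.0, 0.888, 0.46, -0.001]
force: [-0.0, 0.1, -0.4]
width: 0.0517
```

```bash
python3 go.py .468,-.3335,.21,55 
```

```text
t 18.78 pos [ 0.4676 -0.3131  0.2108] yaw 54.8 w 0.0517 F [-0.   0.1 -0.4] tilt [-0.0016 -0.001 ]
.468,-.3335,.21,55 -> dxyz [-1.64  1.2   0.08] a [-0.001  0.002 -0.003]
```

{"name": "apply_moves", "arguments": {
  "deltas": [
    {"dx": -1.6,"dy": 1.2,"dz": 0,"ax": 0,"ay": 0.001,"az": 0,"claw": 100},
    {"dx": -1.6,"dy": 1.2,"dz": 0,"ax": 0,"ay": 0.001,"az": 0,"claw": 100},
    {"dx": -1.6,"dy": 1.2,"dz": 2,"ax": 0,"ay": 0.001,"az": 0,"claw": 100},
    {"dx": -1.6,"dy": 1.2,"dz": 4,"ax": 0,"ay": 0.001,"az": 0,"claw": 100},
    {"dx": -1.6,"dy": 1.2,"dz": 4,"ax": 0,"ay": 0.001,"az": 0,"claw": 100}
  ]
}}

```text
time: 19.2
ee_pos: [0.4677, -0.3289, 0.1688]
ee_rot: [-0.002, 0.887, 0.462, -0.001]
force: [-1.1, 0.1, -1.2]
width: 0.0521
```

```bash
python3 go.py .468,-.3335,.104,55;  python3 - <<'E'
from workcell import manip
import cv2
for n in ("scene","top"):
    f=manip.grab_frame(n)["frame"][:,:,::-1]
    c=f[160:310,160:360] if n=="scene" else f[140:245,165:345]
    cv2.imwrite(f"pics/p6_{n}.png",cv2.resize(c,None,fx=4,fy=4,interpolation=cv2.INTER_CUBIC))
E
```

```text
t 19.2 pos [ 0.4677 -0.3289  0.1688] yaw 55.05 w 0.0521 F [-1.1  0.1 -1.2] tilt [-0.0042  0.0026]
.468,-.3335,.104,55 -> dxyz [-0.36  0.32  6.48] a [-0.005  0.     0.001]
```

View pics/p6_scene.png

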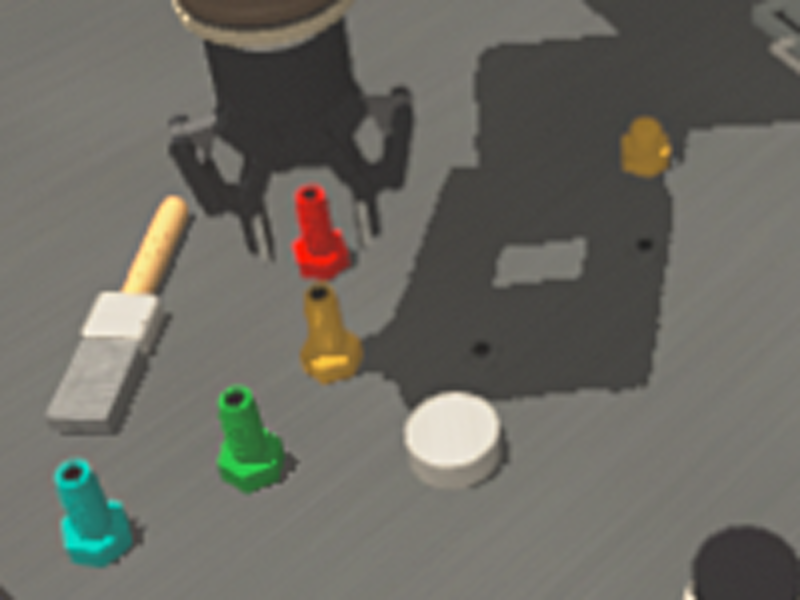

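View pics/p6_top.png

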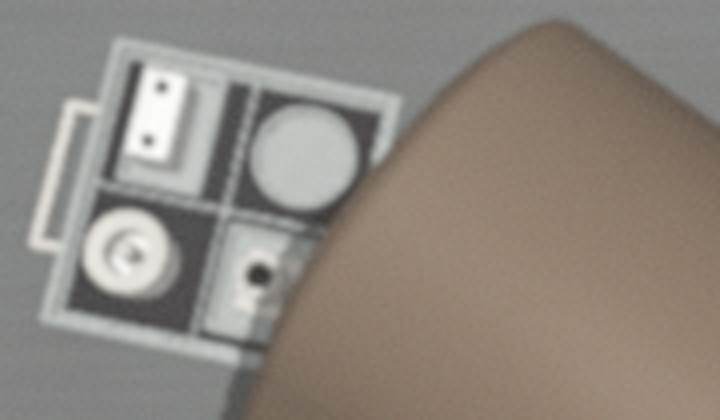

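The fingertips (crop 258,255 and 370,235) straddle the spot ~45 px above the brass tail's bore (319,293), matching the height difference; the three placed parts look right in the top view. Descending.

{"name": "apply_moves", "arguments": {
  "deltas": [
    {"dx": -0.3,"dy": 0.3,"dz": 0,"ax": -0.002,"ay": 0,"az": 0,"claw": 100},
    {"dx": -0.3,"dy": 0.3,"dz": 2,"ax": -0.002,"ay": 0,"az": 0,"claw": 100},
    {"dx": -0.3,"dy": 0.3,"dz": 3,"ax": -0.002,"ay": 0,"az": 0,"claw": 100},
    {"dx": -0.3,"dy": 0.3,"dz": 3,"ax": -0.002,"ay": 0,"az": 0,"claw": 100}
  ]
}}

```text
time: 19.63
ee_pos: [0.4694, -0.335, 0.1412]
ee_rot: [0.001, 0.887, 0.462, -0.0]
force: [-1.2, 0.5, 0.5]
width: 0.0518
```

```bash
python3 go.py .468,-.3335,.104,55
```

```text
t 19.63 pos [ 0.4694 -0.335   0.1412] yaw 55.01 w 0.0518 F [-1.2  0.5  0.5] tilt [ 0.0004 -0.001 ]
.468,-.3335,.104,55 -> dxyz [ 0.04 -0.21  3.72] a [0.001 0.001 0.   ]
```

{"name": "apply_moves", "arguments": {
  "deltas": [
    {"dx": 0,"dy": -0.1,"dz": 1.5,"ax": 0,"ay": 0,"az": 0,"claw": 100},
    {"dx": 0,"dy": -0.1,"dz": 3,"ax": 0,"ay": 0,"az": 0,"claw": 100},
    {"dx": 0,"dy": -0.1,"dz": 3.6,"ax": 0,"ay": 0,"az": 0,"claw": 100},
    {"dx": 0,"dy": -0.1,"dz": 3.6,"ax": 0,"ay": 0,"az": 0,"claw": 100},
    {"dx": 0,"dy": -0.1,"dz": 3.6,"ax": 0,"ay": 0,"az": 0,"claw": 255},
    {"dx": 0,"dy": -0.1,"dz": 3.6,"ax": 0,"ay": 0,"az": 0,"claw": 255},
    {"dx": 0,"dy": -0.1,"dz": 3.6,"ax": 0,"ay": 0,"az": 0,"claw": 255},
    {"dx": 0,"dy": -0.1,"dz": 3.6,"ax": 0,"ay": 0,"az": 0,"claw": 255},
    {"dx": 0,"dy": -0.1,"dz": 3.6,"ax": 0,"ay": 0,"az": 0,"claw": 255}
  ]
}}

```text
time: 20.38
ee_pos: [0.4696, -0.3353, 0.1074]
ee_rot: [0.002, 0.887, 0.462, 0.001]
force: [0.3, 1.7, 4.9]
width: 0.0208
```

```bash
python3 go.py .5876,.1677,.225,55
```

```text
t 20.38 pos [ 0.4696 -0.3353  0.1074] yaw 55.0 w 0.0208 F [0.3 1.7 4.9] tilt [ 0.0031 -0.0031]
.5876,.1677,.225,55 -> dxyz [ 47.96 -19.14 -11.88] a [0.004 0.001 0.   ]
```

{"name": "apply_moves", "arguments": {
  "deltas": [
    {"dx": 0,"dy": 0,"dz": -3,"ax": 0,"ay": 0,"az": 0,"claw": 255},
    {"dx": 0,"dy": 0,"dz": -7,"ax": 0,"ay": 0,"az": 0,"claw": 255},
    {"dx": 0,"dy": 0,"dz": -11.5,"ax": 0,"ay": 0,"az": 0,"claw": 255},
    {"dx": 16,"dy": -6.4,"dz": -11.5,"ax": 0,"ay": 0,"az": 0,"claw": 255},
    {"dx": 16,"dy": -6.4,"dz": -11.5,"ax": 0,"ay": 0,"az": 0,"claw": 255},
    {"dx": 16,"dy": -6.4,"dz": -11.5,"ax": 0,"ay": 0,"az": 0,"claw": 255},
    {"dx": 32,"dy": -12.8,"dz": -11.5,"ax": 0,"ay": 0,"az": 0,"claw": 255},
    {"dx": 32,"dy": -12.8,"dz": -11.5,"ax": 0,"ay": 0,"az": 0,"claw": 255},
    {"dx": 32,"dy": -12.8,"dz": -11.5,"ax": 0,"ay": 0,"az": 0,"claw": 255},
    {"dx": 48,"dy": -19.1,"dz": -11.5,"ax": 0,"ay": 0,"az": 0,"claw": 255},
    {"dx": 48,"dy": -19.1,"dz": -11.5,"ax": 0,"ay": 0,"az": 0,"claw": 255},
    {"dx": 48,"dy": -19.1,"dz": -11.5,"ax": 0,"ay": 0,"az": 0,"claw": 255}
  ]
}}

```text
time: 21.38
ee_pos: [0.5552, 0.0323, 0.2213]
ee_rot: [0.002, 0.887, 0.462, 0.001]
force: [2.4, -0.4, -1.4]
width: 0.0209
```

{"name": "apply_moves", "arguments": {
  "deltas": [
    {"dx": 0,"dy": 0,"dz": 0,"ax": 0,"ay": 0,"az": 0,"claw": 255},
    {"dx": 0,"dy": 0,"dz": 0,"ax": 0,"ay": 0,"az": 0,"claw": 255}
  ]
}}

```text
time: 21.55
ee_pos: [0.5553, 0.0326, 0.2211]
ee_rot: [0.002, 0.886, 0.464, 0.001]
force: [0.4, 0.6, -1.9]
width: 0.0214
```

```bash
python3 go.py .5876,.1677,.165,55
```

```text
t 21.55 pos [0.5553 0.0326 0.2211] yaw 55.23 w 0.0214 F [ 0.4  0.6 -1.9] tilt [ 0.0029 -0.0021]
.5876,.1677,.165,55 -> dxyz [12.94 -5.08  5.59] a [0.004 0.    0.004]
```

{"name": "apply_moves", "arguments": {
  "deltas": [
    {"dx": 12.9,"dy": -5.1,"dz": 0,"ax": 0.002,"ay": 0,"az": 0,"claw": 255},
    {"dx": 12.9,"dy": -5.1,"dz": 0,"ax": 0.002,"ay": 0,"az": 0,"claw": 255},
    {"dx": 12.9,"dy": -5.1,"dz": 0,"ax": 0.002,"ay": 0,"az": 0,"claw": 255},
    {"dx": 12.9,"dy": -5.1,"dz": 0,"ax": 0.002,"ay": 0,"az": 0,"claw": 255},
    {"dx": 12.9,"dy": -5.1,"dz": 2,"ax": 0.002,"ay": 0,"az": 0,"claw": 255},
    {"dx": 12.9,"dy": -5.1,"dz": 4,"ax": 0.002,"ay": 0,"az": 0,"claw": 255},
    {"dx": 12.9,"dy": -5.1,"dz": 5.5,"ax": 0.002,"ay": 0,"az": 0,"claw": 255},
    {"dx": 12.9,"dy": -5.1,"dz": 5.5,"ax": 0.002,"ay": 0,"az": 0,"claw": 255}
  ]
}}

```text
time: 22.22
ee_pos: [0.5859, 0.1636, 0.1628]
ee_rot: [0.0, 0.887, 0.461, -0.002]
force: [-1.5, -0.1, -2.3]
width: 0.0212
```

```bash
python3 go.py .5876,.1677,.122,55;  python3 - <<'E'
from workcell import manip
import cv2
for n in ("scene",):
    f=manip.grab_frame(n)["frame"][:,:,::-1]
    c=f[100:220,320:480]
    cv2.imwrite(f"pics/p7_{n}.png",cv2.resize(c,None,fx=4,fy=4,interpolation=cv2.INTER_CUBIC))
E
```

```text
t 22.22 pos [0.5859 0.1636 0.1628] yaw 54.96 w 0.0212 F [-1.5 -0.1 -2.3] tilt [-0.0038 -0.0022]
.5876,.1677,.122,55 -> dxyz [ 0.45 -0.09  4.08] a [-0.002  0.004 -0.001]
```

View pics/p7_scene.png

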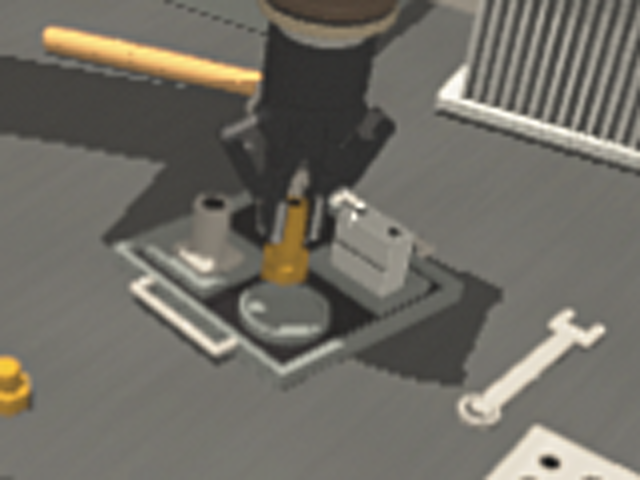

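The tail hangs upright just above the round cup (crop foot 285,265; cup 285,308). Lowering.

{"name": "apply_moves", "arguments": {
  "deltas": [
    {"dx": 0.3,"dy": 0,"dz": 0.5,"ax": 0,"ay": 0.002,"az": 0,"claw": 255},
    {"dx": 0.3,"dy": 0,"dz": 1.5,"ax": 0,"ay": 0.002,"az": 0,"claw": 255},
    {"dx": 0.3,"dy": 0,"dz": 3,"ax": 0,"ay": 0.002,"az": 0,"claw": 255},
    {"dx": 0.3,"dy": 0,"dz": 4,"ax": 0,"ay": 0.002,"az": 0,"claw": 255},
    {"dx": 0.3,"dy": 0,"dz": 4,"ax": 0,"ay": 0.002,"az": 0,"claw": 255}
  ]
}}

```text
time: 22.68
ee_pos: [0.5883, 0.167, 0.1235]
ee_rot: [-0.0, 0.887, 0.462, -0.0]
force: [-1.5, -0.2, -1.6]
width: 0.0207
```

{"name": "apply_moves", "arguments": {
  "deltas": [
    {"dx": 0,"dy": 0,"dz": 0.1,"ax": 0,"ay": 0,"az": 0,"claw": 255},
    {"dx": 0,"dy": 0,"dz": 0.1,"ax": 0,"ay": 0,"az": 0,"claw": 255}
  ]
}}

```text
time: 22.85
ee_pos: [0.5893, 0.1674, 0.1245]
ee_rot: [0.0, 0.887, 0.462, 0.001]
force: [-0.3, 1.0, -1.5]
width: 0.0215
```

{"name": "apply_moves", "arguments": {
  "deltas": [
    {"dx": 0,"dy": 0,"dz": 0.1,"ax": 0,"ay": 0,"az": 0,"claw": 255},
    {"dx": 0,"dy": 0,"dz": 0.1,"ax": 0,"ay": 0,"az": 0,"claw": 255}
  ]
}}

```text
time: 23.02
ee_pos: [0.5893, 0.1675, 0.1237]
ee_rot: [0.0, 0.887, 0.462, 0.001]
force: [-0.1, 0.4, -1.0]
width: 0.0212
```

{"name": "apply_moves", "arguments": {
  "deltas": [
    {"dx": 0,"dy": 0,"dz": 0.2,"ax": 0,"ay": 0,"az": 0,"claw": 255},
    {"dx": 0,"dy": 0,"dz": 0.2,"ax": 0,"ay": 0,"az": 0,"claw": 255}
  ]
}}

```text
time: 23.18
ee_pos: [0.5891, 0.1674, 0.1212]
ee_rot: [0.0, 0.887, 0.462, 0.001]
force: [-0.4, -0.2, -1.5]
width: 0.021
```

{"name": "apply_moves", "arguments": {
  "deltas": [
    {"dx": 0,"dy": 0,"dz": 0.15,"ax": 0,"ay": 0,"az": 0,"claw": 255},
    {"dx": 0,"dy": 0,"dz": 0.15,"ax": 0,"ay": 0,"az": 0,"claw": 255}
  ]
}}

```text
time: 23.35
ee_pos: [0.5892, 0.1675, 0.1204]
ee_rot: [0.0, 0.887, 0.462, 0.001]
force: [-2.8, -0.6, 9.3]
width: 0.021
```

{"name": "apply_moves", "arguments": {
  "deltas": [
    {"dx": 0,"dy": 0,"dz": 0.1,"ax": 0,"ay": 0,"az": 0,"claw": 255},
    {"dx": 0,"dy": 0,"dz": 0.1,"ax": 0,"ay": 0,"az": 0,"claw": 255}
  ]
}}

```text
time: 23.52
ee_pos: [0.5893, 0.1676, 0.1203]
ee_rot: [0.0, 0.887, 0.462, 0.001]
force: [-8.0, -0.3, 26.7]
width: 0.021
```

Seated at the expected 0.120 m. Release, rise, then back off to the -y side for a clear view.

{"name": "apply_moves", "arguments": {
  "deltas": [
    {"dx": 0,"dy": 0,"dz": -0.1,"ax": 0,"ay": 0,"az": 0,"claw": 110},
    {"dx": 0,"dy": 0,"dz": -0.1,"ax": 0,"ay": 0,"az": 0,"claw": 110},
    {"dx": 0,"dy": 0,"dz": -0.1,"ax": 0,"ay": 0,"az": 0,"claw": 110},
    {"dx": 0,"dy": 0,"dz": -0.1,"ax": 0,"ay": 0,"az": 0,"claw": 110},
    {"dx": 0,"dy": 0,"dz": -3,"ax": 0,"ay": 0,"az": 0,"claw": 110},
    {"dx": 0,"dy": 0,"dz": -6,"ax": 0,"ay": 0,"az": 0,"claw": 110},
    {"dx": 0,"dy": 0,"dz": -10,"ax": 0,"ay": 0,"az": 0,"claw": 110},
    {"dx": 0,"dy": 0,"dz": -13,"ax": 0,"ay": 0,"az": 0,"claw": 110},
    {"dx": 0,"dy": 0,"dz": -13,"ax": 0,"ay": 0,"az": 0,"claw": 110}
  ]
}}

```text
time: 24.27
ee_pos: [0.5914, 0.1679, 0.2547]
ee_rot: [0.001, 0.887, 0.462, 0.005]
force: [2.4, 0.6, 0.1]
width: 0.0485
```

```bash
python3 go.py .55,-.25,.25,55
```

```text
t 24.27 pos [0.5914 0.1679 0.2547] yaw 55.0 w 0.0485 F [2.4 0.6 0.1] tilt [0.0095 0.0024]
.55,-.25,.25,55 -> dxyz [-36.61  20.58   0.33] a [ 0.006 -0.007  0.   ]
```

{"name": "apply_moves", "arguments": {
  "deltas": [
    {"dx": -36.6,"dy": 20.6,"dz": 0,"ax": 0,"ay": 0,"az": 0,"claw": 110},
    {"dx": -36.6,"dy": 20.6,"dz": 0,"ax": 0,"ay": 0,"az": 0,"claw": 110},
    {"dx": -36.6,"dy": 20.6,"dz": 0,"ax": 0,"ay": 0,"az": 0,"claw": 110},
    {"dx": -36.6,"dy": 20.6,"dz": 0,"ax": 0,"ay": 0,"az": 0,"claw": 110},
    {"dx": -36.6,"dy": 20.6,"dz": 0,"ax": 0,"ay": 0,"az": 0,"claw": 110},
    {"dx": -36.6,"dy": 20.6,"dz": 0,"ax": 0,"ay": 0,"az": 0,"claw": 110},
    {"dx": -36.6,"dy": 20.6,"dz": 0,"ax": 0,"ay": 0,"az": 0,"claw": 110},
    {"dx": -36.6,"dy": 20.6,"dz": 0,"ax": 0,"ay": 0,"az": 0,"claw": 110},
    {"dx": -36.6,"dy": 20.6,"dz": 0,"ax": 0,"ay": 0,"az": 0,"claw": 110},
    {"dx": -36.6,"dy": 20.6,"dz": 0,"ax": 0,"ay": 0,"az": 0,"claw": 110},
    {"dx": -36.6,"dy": 20.6,"dz": 0,"ax": 0,"ay": 0,"az": 0,"claw": 110},
    {"dx": -36.6,"dy": 20.6,"dz": 0,"ax": 0,"ay": 0,"az": 0,"claw": 110}
  ]
}}

```text
time: 25.27
ee_pos: [0.5472, -0.2532, 0.248]
ee_rot: [0.0, 0.888, 0.46, 0.001]
force: [0.6, 0.4, -0.3]
width: 0.0484
```

```bash
python3 go.py;  python3 - <<'E'
from workcell import manip
from h import *
for n in ("scene","top"):
    g=manip.grab_frame(n); pickle.dump(g,open(n+"9.pkl","wb")); f=g["frame"][:,:,::-1]
    cv2.imwrite(f"pics/p8_{n}_full.png",f)
    c=f[110:230,320:480] if n=="scene" else f[140:245,165:345]
    cv2.imwrite(f"pics/p8_{n}.png",cv2.resize(c,None,fx=4,fy=4,interpolation=cv2.INTER_CUBIC))
E
```

```text
t 25.27 pos [ 0.5472 -0.2532  0.248 ] yaw 54.79 w 0.0484 F [ 0.6  0.4 -0.3] tilt [0.0013 0.0005]
```

View pics/p8_scene.png

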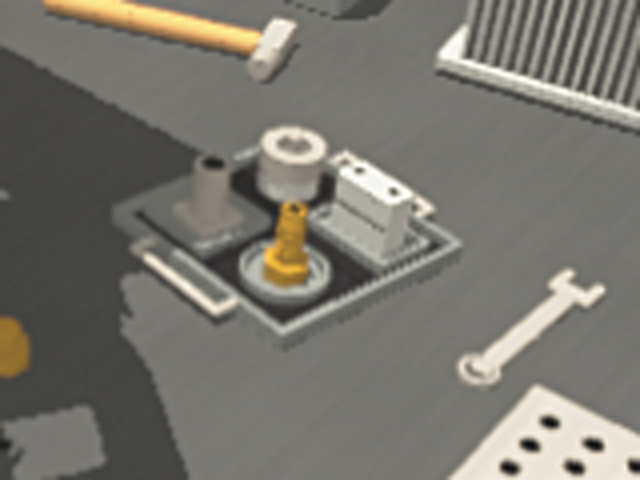

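View pics/p8_top.png

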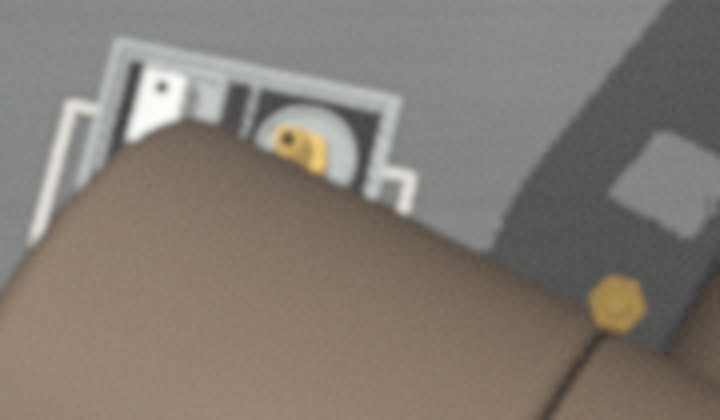

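View pics/p8_scene_full.png

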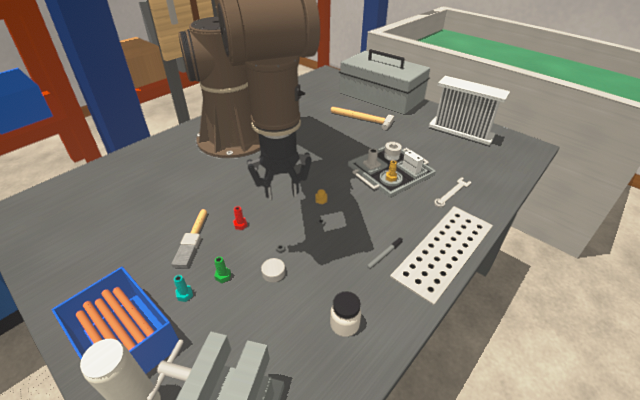

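```bash
python3 - <<'E'
from h import *
f=pickle.load(open("top9.pkl","rb"))
A=lambda u,v:(165+(u+.5)/4-.5,140+(v+.5)/4-.5)
T={"tail":(A(287,137),.077,(.5876,.1677)),"boss":(A(259,275),.069,(.496,.1886)),"block":(A(155,113.5),.067,(.6086,.2592)),"collar":(A(128,253),.053,(.517,.2802))}
for n,(p,z,t) in T.items():
    w=onz(f,[p],z)[0]; print(n,w.round(4),"off mm",(1000*np.hypot(*(w[:2]-t))).round(1))
E
```

```text
tail [0.5882 0.1697 0.077 ] off mm 2.1
boss [0.4964 0.1881 0.069 ] off mm 0.7
block [0.6077 0.2607 0.067 ] off mm 1.8
collar [0.515  0.2795 0.053 ] off mm 2.1
```

```bash
python3 -c "
from workcell import manip
print(manip.finish_job())"
```

```text
the job is handed in; nothing more can be done
None
```

All four parts are in the caddy and the job was handed in at about 25.4 s. The order was clamp block in the oblong cup, collar over the post, drain boss in the square cup, hose tail in the round cup. `finish_job()` reports no verdict.

- **Seating:** contact came at the expected seated height for every part (10 to 29 N at the wrist).
- **Position:** the top view puts the four parts 0.7 to 2.1 mm off the places I measured. The arm hid the boss and collar in the final top picture, so those two, and the block, were read from the top picture taken just before the tail was picked up.
- **Upright and released:** the last scene view shows all four standing upright and let go, with the gripper clear of everything.
- **Look-alikes:** the hex plug, the solid disc and the coloured tails look unmoved in that picture; I did not measure them again.
- **Disagreement:** the scene camera put the hose tail's bore about 9 mm from where the top camera put it. I used the top camera's value, and the grip closed on the stem.

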